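# Lock the lift-stop nut of a laboratory bracket

## Robot

A 6-joint arm with a two-finger parallel gripper is mounted at the origin on the work surface. World frame = base frame: x ahead of the robot, y to its left, z up, the work surface at z = 0. Lengths are in mm, angles in rad, forces in N, time in s.
With the tool pointing down it reaches from about 350 to 975 mm from the base axis. Payload 7.1 kg.
Tool frame: the origin (TCP) lies at the very end of the fingers, on their centre line; the grasp point (between the pads) lies 19 mm behind it; y points along the fingers, x is the direction in which the jaws open and shut, and the axes are right-handed (so a half turn about y gives the same grasp; the last joint's range is limited). The gripper opens to 88 mm and grips with 3 to 60 N. Pads are 20 mm wide; open, the fingers measure 115 mm over their backs; the gripper's body (75 mm by 178 mm) begins 61 mm behind the grasp point.
Start: joints at [-1.241, 0.423, 1.63, -0, 1.089, -0.019], TCP at [213.623, -587.341, 222.675] pointing down, gripper open.
Joint ranges: [-3, 3], [-0.9, 2.11], [0.09, 2.58], [-1.31, 4.45], [0.11, 2.69], [-2.54, 2.54]. Speed limits (rad/s): [2.39, 2.39, 3.01, 3.14, 3.14, 3.14].

## Interface

Orientations are given as a rotation vector (axis times angle).
In Python, from workcell import ctrl gives the robot as it stands. The module is installed in compiled form; this text tells all that it offers.
- The arm moves only by the tool jog_arm, never from a script. Its argument "steps" is a list of rows, each an object with "turn": the turn, a rotation vector about the world's x, y, z scaled (see below), a list of three; "dp": the shift along the world's x, y, z scaled (see below), a list of three; "claw": the opening, from 0 (shut) to 1 (fully open). In form: [{"turn": [wx, wy, wz], "dp": [x, y, z], "claw": claw}, ...]. A call has 1 to 12 rows; each row is the pose to reach, as a shift and turn from the pose measured when the call began, turning the shorter way round; what a row does not reach only later rows make up. The controller multiplies each number of a shift by 80 mm and each number of a turn by pi rad. A row lasts 1/12 s, in which the tool goes at most 41.7 mm and 7.16 degrees, less where a joint would pass 70% of its speed; a pose out of reach is approached as far as the arm can. A call with a number of a shift or a turn outside -1 to 1 is refused whole. A call with a gripper value outside its range is refused whole. The fingers move at their own pace and stop on an object; the grip force is fixed at half the most. Time passes only in rows, so rows that repeat a pose let the fingers close. It gives the time, the measured TCP pose, the force and the opening at its end, in the units of the state.
- ctrl.get_obs(): the state, without advancing time (a new reading comes with each control period).
- ctrl.get_image(name): name is "scene" or "top" or "wrist"; returns a dict with "img" (480x640x3 uint8, red, green, blue), "range_z" (480x640 float32, mm along the optical axis (not along the pixel's ray), 0 where there is no reading), "fovy" (degrees; the focal length in pixels is half the picture's height over the tangent of half this angle, whatever the lens; pixels are square), "cx", "cy" (the principal point, pixels), "camera_from_world" (4x4, takes a point from world to camera coordinates); the wrist camera has in their place "hand_eye" (4x4, takes a point from camera to tool coordinates, whose origin is the TCP and whose axes are the tool frame's). Camera axes: x right, y down, z forward; pixel columns grow to the right and rows downward; lengths in mm; the calibration is good to about 2 mm. The wrist camera is an equidistant fisheye: a pixel r from the principal point sees the ray r / f radians off the axis. A picture is of the moment at which its call begins: read the wrist's pose just before it.
- ctrl.close_job(): hands the job in, once; it reports no verdict.
The state is a dict: "t": time; "qpos": joint angles; "qvel": joint speeds; "joint_torque": joint torques, N m; "ee_pos": TCP position; "orientation": TCP orientation; "ft_force": force on the tool from outside, world axes, zero at the start; "moment": the same for the moment, N m; "width": finger opening in mm.
Only numpy, scipy, OpenCV 4.12 (cv2) and the standard library are available. Lean on these libraries where they do the work, as an engineer would, in place of code of your own. Each camera call takes 0.05 s, during which the arm holds its last target.

## Task

Lay the orange-handled spanner on the bracket's deck and push its jaw gently and fully home on the brass adjusting nut, handle beside the red pin, and let go of it. With the spanner so holding the brass nut against the pin, turn the black T-handled jam nut clockwise (seen from above) until it is nipped up tight at about half a newton metre, neither loose nor forced. The brass nut must hardly turn (less than a fifteenth of a turn), nothing else on the bench may be disturbed, and the spanner stays on the nut at the end.

Things in the scene. Friction and masses are not known exactly. Their poses are not given: they have to be found in the camera images.
- stand: lift-stop bracket fixed to the bench: flat aluminium deck on two blue feet, deck top 30 mm over the bench, from x = -55 to 55, y = -60 to +175 mm. Origin on the bench under the spindle on whose axis both nuts sit; z up. The seated spanner lies flat on the deck, handle towards the bracket's +y (spanner x = bracket -y): slide its jaw on along -y
- adj_nut_foot (a point): centre of the underside of the brass hexagonal adjusting nut, on the deck; 30 mm across flats, 14 mm high (top 44 mm over the bench). At the start two of its flats face the bracket's +x and -x. It turns about z on the spindle with little friction (0.12 N m)
- adj_nut (a joint): turn of the brass nut from its set position, rad, counter-clockwise from above positive; starts at 0
- jam_nut_grip (a point): middle of the jam nut's black T-bar on the spindle axis, 71 mm over the bench. The bar runs along this point's x: 56 mm long, 12 mm thick, 55 to 83 mm over the bench, over a dark collar 31 mm across. Clockwise it runs freely (0.05 N m) for 0.4 to 1.1 rad, different each time, then meets the brass nut, drags it some 0.2 rad until the spanner bears on the pin, and gets tight, about 6 N m per rad
- spanner: loose open-ended spanner, 0.25 kg, about 207 mm long, with an orange box-shaped handle 105 mm long, 22 mm wide, 24 mm high. Origin under the handle's middle, on the spanner's underside; x points along it to the jaw, z up. Shank 18 mm wide, 8 mm high; head 10 mm high (passes under the T-bar), 58 mm wide; all flat on the underside
- spanner_jaw (a point): where the nut's centre lies when the jaw is home: 132 mm from the spanner's origin along its x, on its underside. Jaw faces 31.8 mm apart, parallel, with flared tips that end 22 mm beyond this point; the throat lies 18.5 mm behind it, the back of the head 28.5 mm behind it
- pin: red upright pin on the deck, 12 mm in diameter, 22 mm tall, origin at its foot; at x = 19, y = 114 mm of the bracket. The seated spanner's handle lies on its -x side, about 2 mm clear; when the brass nut is dragged clockwise the handle swings to +x and bears on the pin. Neither the spanner's head nor a finger beside the handle can slide past the pin: set the head down between pin and nut
- dishes: stack of green glass dishes, 90 mm across, 22 mm high; bystander
- reagent: clear jar with a white cap, 54 mm across, 90 mm high; bystander
- wash_bottle: clear bottle with a blue cap, 68 mm across, 170 mm high; bystander
- meter: white pocket meter lying flat, 100 x 50 x 26 mm; bystander
- small_wrench: plain small steel wrench, 130 mm long, not the tool for this nut; bystander
- spare_washer: steel washer, 36 mm across, 6 mm high; bystander
- sample_jar: white jar with a red cap, 48 mm across, 65 mm high; bystander
There are look-alikes about, which are no part of the job. Of the things shaped like the spanner, the orange one is meant.

How it is judged:
By the outcome, as a careful person would: the job done as asked, in the order asked, and still so for the second after the job is handed in, with the robot touching nothing.
It also fails if it takes over 64 s, if anything falls off the work surface, if the arm or the gripper's body presses on something with over 40 N, if the wrist force passes 120 N, or if a joint passes its speed limit or range.

## Working session

There is one attempt and no reset: what is moved stays moved. The work goes in short steps, Python scripts to look and compute and a tool call to move; the robot and the scene stay as the last step left them, time stands still between calls to the robot, and variables do not carry over. Pictures are saved under pics/ and viewed, and the job is handed in when it is done.

Besides the shell and the picture viewer there is one more tool, called after ">>>" in YAML: its name, and indented under it one key for each argument. jog_arm: Moves the arm, as the interface text tells. Its arguments: {"type":"object","properties":{"steps":{"type":"array","items":{"type":"object","properties":{"turn":{"type":"array","items":{"type":"number"}},"dp":{"type":"array","items":{"type":"number"}},"claw":{"type":"number"}}}}},"required":["steps"]}

```bash
mkdir -p pics
cat > h.py <<'E'
import numpy as np, cv2
from workcell import ctrl
from scipy.spatial.transform import Rotation as R
def K(d):
    return 240/np.tan(np.radians(d['fovy'])/2)
def pt_plane(d,u,v,z):
    f=K(d);T=np.linalg.inv(np.array(d['camera_from_world']))
    r=T[:3,:3]@np.array([(u-d['cx'])/f,(v-d['cy'])/f,1.]);o=T[:3,3]
    return o+r*(z-o[2])/r[2]
def cloud(d):
    f=K(d);T=np.linalg.inv(np.array(d['camera_from_world']))
    v,u=np.mgrid[0:480,0:640];z=d['range_z']
    P=np.stack([(u-d['cx'])/f*z,(v-d['cy'])/f*z,z],-1)
    return P@T[:3,:3].T+T[:3,3]
def proj(d,p):
    f=K(d);q=np.array(d['camera_from_world'])@np.append(p,1)
    return q[0]/q[2]*f+d['cx'],q[1]/q[2]*f+d['cy']
def save(n,im): cv2.imwrite('pics/'+n,cv2.cvtColor(im,cv2.COLOR_RGB2BGR))
E
python3 - <<'E'
from h import *
import pickle
o=ctrl.get_obs();print(o)
for n in ['scene','top','wrist']:
    d=ctrl.get_image(n);save(n+'0.png',d['img']);pickle.dump(d,open(n+'0.pkl','wb'))
    print(n,d['fovy'],d['cx'],d['cy'],d.get('camera_from_world',d.get('hand_eye')))
E
```

```text
{'t': 0.0, 'qpos': array([-1.24098142e+00,  4.23827657e-01,  1.63067912e+00,  2.49805384e-05,
        1.08863434e+00, -1.90240982e-02]), 'qvel': array([ 0.00023562,  0.00022561, -0.00093088, -0.00141604, -0.00037987,
       -0.0003318 ]), 'joint_torque': array([ 1.84527358e-03, -5.44628799e+01, -2.73662442e+01,  6.46070600e-02,
        2.27789674e-02, -1.04720611e-04]), 'ee_pos': array([ 213.46365704, -586.81824529,  221.91421942]), 'orientation': array([-1.35331779,  0.94940573, -0.94735883]), 'ft_force': array([ 0.26693143, -0.6223892 , -0.08460822]), 'moment': array([-0.01492221, -0.00296052, -0.00672538]), 'width': 87.892432077956}
scene 56.30463381162506 314.3705734552166 243.66672458513787 [[-7.01515979e-01  7.12533041e-01 -1.31147563e-02  3.32660111e+02]
 [ 3.96261847e-01  3.74707245e-01 -8.38195102e-01 -1.42103338e+02]
 [-5.92327511e-01 -5.93204135e-01 -5.45212778e-01  1.35394995e+03]
 [ 0.00000000e+00  0.00000000e+00  0.00000000e+00  1.00000000e+00]]
top 44.43523156287995 315.1389231996985 237.60958190925336 [[ 2.73357565e-02 -9.99244237e-01 -2.76353087e-02  2.62814216e+01]
 [-9.91026054e-01 -2.34716014e-02 -1.31591960e-01  4.84453758e+02]
 [ 1.30843863e-01  3.09844767e-02 -9.90918688e-01  1.04069004e+03]
 [ 0.00000000e+00  0.00000000e+00  0.00000000e+00  1.00000000e+00]]
wrist 65.70646984690485 322.1749729275842 240.22939133836343 [[ 9.99999983e-01 -1.82594468e-04 -3.49122896e-05  2.26434732e-01]
 [-1.13126526e-05 -2.47221244e-01  9.68959058e-01 -1.62099722e+02]
 [-1.85557624e-04 -9.68959041e-01 -2.47221242e-01  6.59977997e+01]
 [ 0.00000000e+00  0.00000000e+00  0.00000000e+00  1.00000000e+00]]
```

View pics/scene0.png

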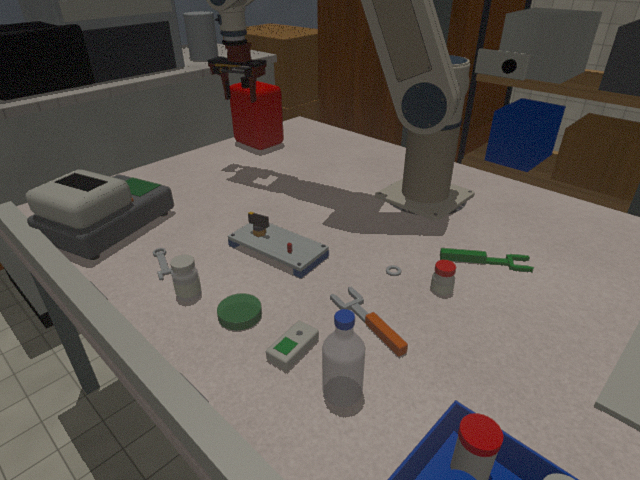

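View pics/top0.png

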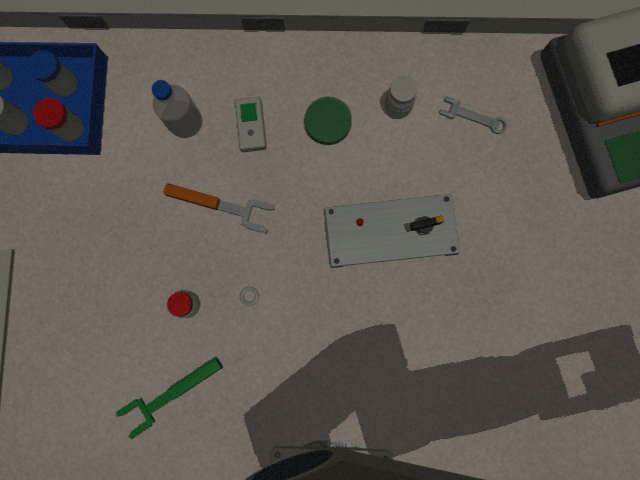

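Scene: spanner candidates in the top view are the orange-handled one (handle 165–218, 185–208; jaw near 258,216) and the green one (118–220, 360–435). There is also the small steel wrench (442–505, 100–130). The orange one fits. Next I take a crop and measure.

Run:
```python
from h import *
import pickle
d=pickle.load(open('top0.pkl','rb'));im=d['img'];P=cloud(d)
a=cv2.resize(im[165:285,150:290],None,fx=4,fy=4,interpolation=cv2.INTER_CUBIC)[:, :]
b=cv2.resize(im[180:280,310:470],None,fx=4,fy=4,interpolation=cv2.INTER_CUBIC)
save('cropA.png',a);save('cropB.png',b)
hsv=cv2.cvtColor(im,cv2.COLOR_RGB2HSV)
def blob(m):
    n,l,s,c=cv2.connectedComponentsWithStats(m.astype(np.uint8))
    return [(s[i],c[i],l==i) for i in np.argsort(-s[1:,4])[:4]+1] if n>1 else []
om=(hsv[...,0]<18)&(hsv[...,0]>5)&(hsv[...,1]>150)&(hsv[...,2]>100)
for s,c,m in blob(om)[:4]:
    print('orange',s,c,np.nanmedian(P[m],0))
m=blob(om)[0][2]
print(cv2.minAreaRect(np.argwhere(m)[:,::-1].astype(np.float32)))
T=P[m]; print('z pct',np.percentile(T[:,2],[5,50,95]))
rm=((hsv[...,0]<5)|(hsv[...,0]>174))&(hsv[...,1]>150)&(hsv[...,2]>80)
for s,c,m in blob(rm)[:4]: print('red',s,c,np.median(P[m],0))
# deck
dm=(abs(P[...,2]-30)<5)
for s,c,m in blob(dm)[:3]: print('deck',s,c,np.median(P[m],0))
m=blob(dm)[0][2]
print(cv2.minAreaRect(P[m][:,:2].astype(np.float32)))
# tbar
tm=(abs(P[...,2]-83)<6)
for s,c,m in blob(tm)[:4]:print('t83',s,c,np.median(P[m],0),cv2.minAreaRect(P[m][:,:2].astype(np.float32)))
print(ctrl.get_obs()['t'])
# spanner all
sub=P[165:245,150:285]; z=sub[...,2]
print(np.array2string(z[::5,::5],precision=0,max_line_width=250))
```

```text
orange [164 184  54  23 507] [190.41814596 195.2642998 ] [559.07051014 273.41659476  24.53417936]
orange [600 121  12   4  14] [605.21428571 122.14285714] [ 690.57368168 -463.39531654   92.1040043 ]
orange [623 116   7   2   7] [626.         116.42857143] [ 701.82473076 -501.20080415   91.35114093]
orange [635 114   2   1   2] [635.5 114. ] [ 706.51208817 -516.51459199   92.38102696]
((190.34959411621094, 195.04156494140625), (53.475250244140625, 10.1704683303833), 15.52410888671875)
z pct [21.42151959 24.53417936 28.28678443]
red [ 34  98  30  29 650] [ 48.3  112.28] [689.67999332 520.33437849  96.69600517]
red [167 292  24  25 447] [178.66442953 304.02908277] [356.03090745 273.67487267  65.55962889]
red [358 219   5   5  19] [360.05263158 221.36842105] [512.78105675 -41.71249557  51.83046796]
deck [ 325  194  135   73 7121] [390.15334925 230.37705378] [498.30293588 -95.73477998  30.39013138]
deck [ 236   97   30   53 1027] [249.87244401 122.29600779] [701.91343731 168.21813132  27.32250323]
deck [322  21 256   8 657] [447.94368341  24.77777778] [ 900.3302143  -203.20935731   30.247
[... 3715 characters left out ...]
0  1.e+01  2.e+00  1.e+00  2.e+00 -1.e+00]
 [-1.e+00  3.e+00 -1.e+00  9.e-01 -3.e+00  1.e+00  4.e-01  1.e-01  4.e+00 -5.e-01  8.e-01  1.e+00  7.e-01 -2.e+00  6.e-01  2.e+00  2.e+00  3.e+00  2.e+00 -1.e+00  4.e+00  3.e+00  1.e+01  1.e+01 -3.e+00  6.e+00 -1.e+00]
 [-2.e+00  2.e+00  1.e+00  9.e-01  2.e+00 -5.e+00  1.e+00  5.e-01  1.e+00  2.e+00 -9.e-01  8.e-01 -1.e+00  2.e+00 -2.e-01  1.e+00  6.e-02  2.e+00  9.e-01 -2.e-01  2.e+00  2.e+00 -3.e+00  5.e-01 -3.e+00  1.e-01  1.e+00]
 [-1.e+00  4.e-01  1.e+00 -3.e+00  2.e+00  2.e+00 -1.e+00  1.e+00  2.e+00  1.e+00 -1.e+00  2.e+00  2.e+00  8.e-01  2.e-02 -5.e-01  3.e+00 -1.e+00  2.e+00  3.e+00  3.e+00  3.e+00 -1.e+00  1.e+00  3.e-01  1.e+00  1.e+00]]
```

View pics/cropA.png

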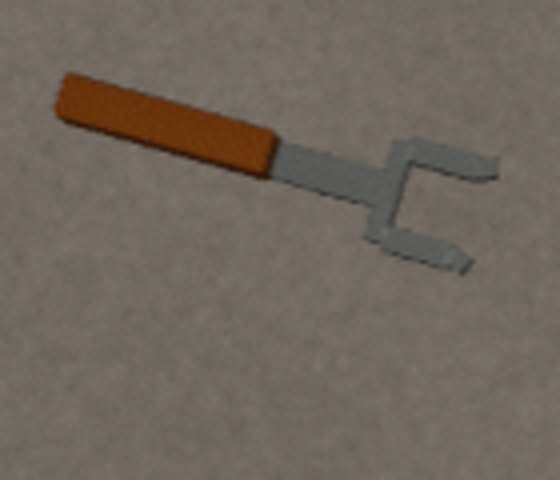

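View pics/cropB.png

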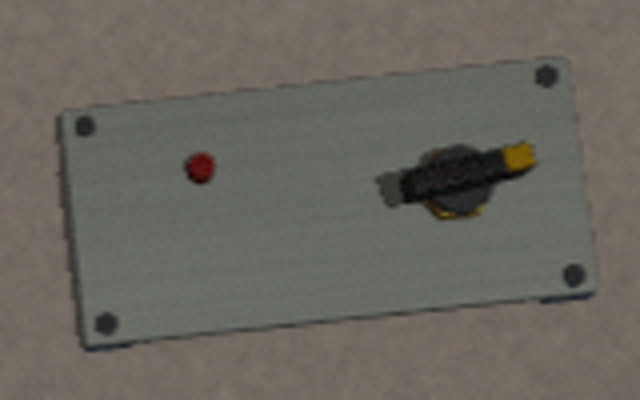

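Crop A confirms the orange spanner: head at crop (370–495, 140–270), grey shank and box handle. Crop B shows the bracket, with the pin at (200,168) and the T-bar from (400,190) to (535,155). The deck measures 110.7 x 235.4 mm, against 110 x 235 expected. Now the precise poses.

Run:
```python
from h import *
import pickle
d=pickle.load(open('top0.pkl','rb'));s=pickle.load(open('scene0.pkl','rb'))
im=d['img'];P=cloud(d)
# handle: top face points z 18..32 within mask region; 
def hmask(im):
    h=cv2.cvtColor(im,cv2.COLOR_RGB2HSV); m=((h[...,0]<18)&(h[...,0]>5)&(h[...,1]>150)&(h[...,2]>90)).astype(np.uint8)
    return m
for nm,dd,box in (('top',d,(150,170,240,220)),('scene',s,(350,300,420,360))):
    m=hmask(dd['img']);mm=np.zeros_like(m);x0,y0,x1,y1=box;mm[y0:y1,x0:x1]=m[y0:y1,x0:x1]
    C=cloud(dd);Q=C[(mm>0)]; Q=Q[(Q[:,2]>19)&(Q[:,2]<31)]
    r=cv2.minAreaRect(Q[:,:2].astype(np.float32)); print(nm,'handle',len(Q),r)
    c=Q[:,:2].mean(0);u,sv,vt=np.linalg.svd(Q[:,:2]-c,full_matrices=False);print(' pca',c,vt[0],np.degrees(np.arctan2(vt[0][1],vt[0][0])), 'len',np.ptp((Q[:,:2]-c)@vt[0]),np.ptp((Q[:,:2]-c)@vt[1]))
    # bar and deck
    D=(abs(C[...,2]-30)<4)&(C[...,0]>380)&(C[...,0]<620)&(C[...,1]>-260)&(C[...,1]<60)
    n,l,st,ce=cv2.connectedComponentsWithStats(cv2.morphologyEx(D.astype(np.uint8),cv2.MORPH_OPEN,np.ones((3,3))))
    k=1+np.argmax(st[1:,4]);print(' deck',cv2.minAreaRect(C[l==k][:,:2].astype(np.float32)))
    B=C[(C[...,2]>60)&(C[...,2]<90)&(C[...,0]>460)&(C[...,0]<560)&(C[...,1]>-210)&(C[...,1]<-110)]
    B=B[B[:,2]>78];print(' bar',len(B),cv2.minAreaRect(B[:,:2].astype(np.float32)))
    H=cv2.cvtColor(dd['img'],cv2.COLOR_RGB2HSV)
    bm=(H[...,0]>105)&(H[...,0]<130)&(H[...,1]>150)
    Q=C[bm];Q=Q[(Q[:,2]>155)&(Q[:,2]<180)&(Q[:,0]<800)&(Q[:,0]>400)&(Q[:,1]<420)&(Q[:,1]>150)]; print(' cap',len(Q),Q.mean(0) if len(Q) else '')
    Q=C[(C[...,2]>20)&(C[...,2]<160)&(C[...,0]<800)&(C[...,0]>630)&(C[...,1]<360)&(C[...,1]>205)]; print(' bottle',len(Q),np.percentile(Q,[2,50,98],0))
o=ctrl.get_obs();print(R.from_rotvec(o['orientation']).as_matrix().round(3))
# steel head in top
m=(P[:,:,2]>5)&(P[:,:,2]<40);mm=np.zeros_like(m);mm[180:240,155:280]=m[180:240,155:280]
for z0,z1 in ((5,16),):
    Q=P[mm&(P[...,2]<16)];print(len(Q))
```

```text
top handle 558 ((559.3403930664062, 274.6609802246094), (102.6255874633789, 20.01054573059082), 75.49138641357422)
 pca [559.01995767 273.92002851] [0.24911505 0.9684739 ] 75.57484869730104 len 102.60309938424345 20.064132715704734
 deck ((501.913818359375, -101.16343688964844), (110.40474700927734, 235.4252471923828), 7.295939922332764)
 bar 228 ((509.2507629394531, -157.39891052246094), (12.273308753967285, 56.240325927734375), 16.04290771484375)
 cap 272 [706.71621611 296.32610576 169.67149273]
 bottle 1569 [[675.67471892 263.91829902  24.23502035]
 [692.75604461 283.52465476 109.28111518]
 [731.6692358  322.67348295 149.00565012]]
scene handle 424 ((560.4134521484375, 273.1893615722656), (103.38506317138672, 20.661678314208984), 75.45951080322266)
 pca [561.93692391 275.86899686] [0.24765524 0.96884822] 75.66119537116813 len 103.39595847445563 20.82862002520728
 deck ((502.168701171875, -102.09957122802734), (113.28003692626953, 237.55795288085938), 7.548739433288574)
 bar 103 ((509.6225891113281, -158.09188842773438), (15.816343307495117, 57.37064743041992), 19.423187255859375)
 cap 145 [710.06202609 297.44362271 171.51947165]
 bottle 2705 [[693.60352045 274.88104238  23.31017574]
 [727.42079376 312.18111279  97.33624983]
 [742.341387   329.90223662 151.54258096]]
[[ 0.342 -0.     0.94 ]
 [-0.94   0.001  0.342]
 [-0.001 -1.     0.   ]]
858
```

Poses agree between the two views to about 2 mm:
- Spanner origin is about (560, 274), with the axis toward the jaw at -104.5°.
- Spindle is about (509.4, -157.9), with the bracket yawed 7.4°.
- The pin is predicted at (513.5, -42.4) and measured at (512.8, -41.7).

I start the transit.

>>> jog_arm:
  steps:
    - {"dp":[0.2,0.5,0],"turn":[0,0,0.025],"claw":1}
    - {"dp":[0.4,1,0],"turn":[0,0,0.05],"claw":1}
    - {"dp":[0.4,1,0],"turn":[0,0,0.05],"claw":1}

```text
t: 0.4
ee_pos: [246.1, -501.1, 220.9]
orientation: [-1.404, 0.828, -0.82]
ft_force: [0.8, 0.3, -0.6]
width: 87.6
```

>>> jog_arm:
  steps:
    - {"dp":[0.2,0.5,0],"turn":[0,0,0.025],"claw":1}
    - {"dp":[0.4,1,0],"turn":[0,0,0.05],"claw":1}
    - {"dp":[0.4,1,0],"turn":[0,0,0.05],"claw":1}

```text
t: 0.65
ee_pos: [278.4, -416.2, 220.2]
orientation: [-1.448, 0.706, -0.693]
ft_force: [-0.4, 0.4, -0.0]
width: 87.8
```

>>> jog_arm:
  steps:
    - {"dp":[0.2,0.5,0],"turn":[0,0,0.025],"claw":1}
    - {"dp":[0.4,1,0],"turn":[0,0,0.05],"claw":1}
    - {"dp":[0.4,1,0],"turn":[0,0,0.05],"claw":1}

```text
t: 0.9
ee_pos: [310.7, -331.8, 219.8]
orientation: [-1.485, 0.582, -0.566]
ft_force: [0.5, -1.0, -1.0]
width: 88.0
```

>>> jog_arm:
  steps:
    - {"dp":[0.2,0.5,0],"turn":[0,0,0.025],"claw":1}
    - {"dp":[0.4,1,0],"turn":[0,0,0.05],"claw":1}
    - {"dp":[0.4,1,0],"turn":[0,0,0.05],"claw":1}

```text
t: 1.15
ee_pos: [343.4, -248.1, 219.6]
orientation: [-1.515, 0.457, -0.438]
ft_force: [-0.0, -0.7, 0.0]
width: 87.8
```

>>> jog_arm:
  steps:
    - {"dp":[0.2,0.5,0],"turn":[0,0,0.025],"claw":1}
    - {"dp":[0.4,1,0],"turn":[0,0,0.05],"claw":1}
    - {"dp":[0.4,1,0],"turn":[0,0,0.05],"claw":1}

```text
t: 1.4
ee_pos: [376.7, -164.7, 219.7]
orientation: [-1.538, 0.33, -0.311]
ft_force: [-1.0, 0.1, 0.2]
width: 88.0
```

>>> jog_arm:
  steps:
    - {"dp":[0.2,0.5,0],"turn":[0,0,0.025],"claw":1}
    - {"dp":[0.4,1,0],"turn":[0,0,0.05],"claw":1}
    - {"dp":[0.4,1,0],"turn":[0,0,0.05],"claw":1}

```text
t: 1.65
ee_pos: [410.7, -81.5, 220.0]
orientation: [-1.553, 0.203, -0.185]
ft_force: [-0.5, -0.2, 0.5]
width: 87.8
```

>>> jog_arm:
  steps:
    - {"dp":[0.2,0.5,0],"claw":1,"turn":[0,0,0]}
    - {"dp":[0.4,1,0],"turn":[0,0,0],"claw":1}
    - {"dp":[0.4,1,0],"turn":[0,0,0],"claw":1}

```text
t: 1.9
ee_pos: [445.1, 1.7, 220.4]
orientation: [-1.552, 0.2, -0.186]
ft_force: [0.6, -0.4, 1.0]
width: 87.8
```

>>> jog_arm:
  steps:
    - {"dp":[0.2,0.5,0],"claw":1,"turn":[0,0,0]}
    - {"dp":[0.4,1,0],"turn":[0,0,0],"claw":1}
    - {"dp":[0.4,1,0],"turn":[0,0,0],"claw":1}

```text
t: 2.15
ee_pos: [480.0, 84.8, 220.8]
orientation: [-1.551, 0.198, -0.188]
ft_force: [-0.1, 0.0, 0.9]
width: 87.9
```

>>> jog_arm:
  steps:
    - {"dp":[0.2,0.5,0],"claw":1,"turn":[0,0,0]}
    - {"dp":[0.5,0.9,0],"turn":[0,0,0],"claw":1}
    - {"dp":[0.5,0.9,0],"turn":[0,0,0],"claw":1}
    - {"dp":[0.5,0.9,0],"turn":[0,0,0],"claw":1}

```text
t: 2.48
ee_pos: [521.2, 157.1, 220.5]
orientation: [-1.551, 0.197, -0.187]
ft_force: [-0.5, -0.6, 0.3]
width: 87.6
```

>>> jog_arm:
  steps:
    - {"dp":[0.2,0.5,0],"claw":1,"turn":[0,0,0]}
    - {"dp":[0.4,0.95,0],"turn":[0,0,0],"claw":1}
    - {"dp":[0.4,0.95,0],"turn":[0,0,0],"claw":1}
    - {"dp":[0.4,0.95,0],"turn":[0,0,0],"claw":1}

```text
t: 2.82
ee_pos: [553.3, 232.4, 219.9]
orientation: [-1.552, 0.198, -0.186]
ft_force: [-0.7, -0.4, 0.6]
width: 87.5
```

>>> jog_arm:
  steps:
    - {"dp":[0.1,0.4,-0.3],"claw":1,"turn":[0,0,0]}
    - {"dp":[0.12,0.6,-0.7],"turn":[0,0,0],"claw":1}
    - {"dp":[0.12,0.62,-0.9],"turn":[0,0,0],"claw":1}
    - {"dp":[0.12,0.62,-0.9],"turn":[0,0,0],"claw":1}
    - {"dp":[0.12,0.62,-0.9],"turn":[0,0,0],"claw":1}

```text
t: 3.23
ee_pos: [561.9, 279.6, 147.2]
orientation: [-1.554, 0.201, -0.185]
ft_force: [-0.1, -0.4, 0.6]
width: 87.8
```

```bash
cat >> h.py <<'E'
def wrist(name):
    o=ctrl.get_obs();d=ctrl.get_image('wrist');save(name,d['img'])
    Rt=R.from_rotvec(o['orientation']).as_matrix();T=np.eye(4);T[:3,:3]=Rt;T[:3,3]=o['ee_pos']
    d['W']=T@np.array(d['hand_eye']);d['T']=T;d['o']=o;return d
def wf(d): return 240/np.tan(np.radians(d['fovy'])/2)
def wray(d,u,v):
    f=wf(d);x=u-d['cx'];y=v-d['cy'];r=np.hypot(x,y);t=r/f
    k=np.where(r>1e-9,np.sin(t)/np.maximum(r,1e-9),1/f)
    return np.stack([x*k,y*k,np.cos(t)],-1)
def wplane(d,u,v,z):
    r=wray(d,np.asarray(u,float),np.asarray(v,float))@d['W'][:3,:3].T;o=d['W'][:3,3]
    return o+r*((z-o[2])/r[...,2])[...,None]
def wcloud(d):
    v,u=np.mgrid[0:480,0:640].astype(float);r=wray(d,u,v)
    return (r/r[...,2:]*d['range_z'][...,None])@d['W'][:3,:3].T+d['W'][:3,3]
def wproj(d,p):
    q=np.linalg.inv(d['W'])@np.append(p,1);t=np.arctan2(np.hypot(q[0],q[1]),q[2]);a=np.arctan2(q[1],q[0]);f=wf(d)
    return d['cx']+f*t*np.cos(a),d['cy']+f*t*np.sin(a)
def yaw(o):
    m=R.from_rotvec(o['orientation']).as_matrix();return np.degrees(np.arctan2(m[1,0],m[0,0])),m[:,1]
E
python3 - <<'E'
from h import *
d=wrist('w1.png');o=d['o'];print(o['t'],o['ee_pos'],yaw(o))
C=wcloud(d);h=cv2.cvtColor(d['img'],cv2.COLOR_RGB2HSV)
m=(h[...,0]<18)&(h[...,0]>5)&(h[...,1]>150)&(h[...,2]>90)
Q=C[m];Q=Q[(Q[:,2]>18)&(Q[:,2]<32)];print(len(Q),cv2.minAreaRect(Q[:,:2].astype(np.float32)))
E
```

```text
3.2333 [561.92656154 279.58532415 147.21338718] (np.float64(-14.10290236137545), array([-0.00882713,  0.00891133, -0.99992133]))
3191 ((558.7098388671875, 274.37451171875), (103.08575439453125, 20.308130264282227), 75.45391082763672)
```

View pics/w1.png

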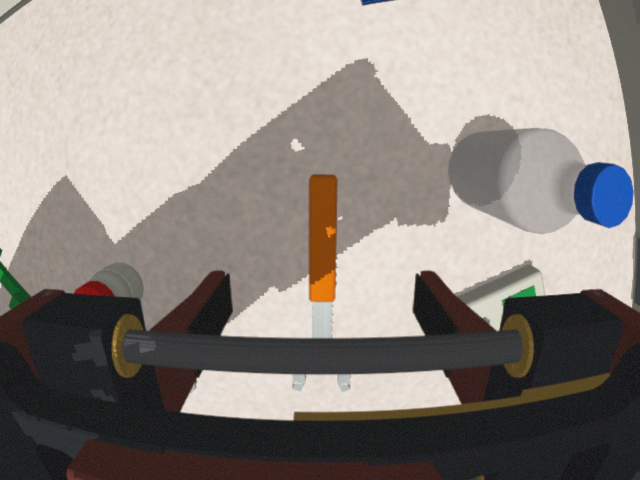

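The wrist view shows the orange handle at (310–337, 176–300), centred between the fingers, with the jaws at the bottom (300–350, 380). It agrees within 1 mm. Descending.

>>> jog_arm:
  steps:
    - {"dp":[0,0.05,-0.4],"turn":[-0.0028,-0.0028,-0.0025],"claw":1}
    - {"dp":[0,0.05,-0.8],"turn":[-0.0028,-0.0028,-0.0025],"claw":1}
    - {"dp":[0,0.05,-0.95],"turn":[-0.0028,-0.0028,-0.0025],"claw":1}
    - {"dp":[0,0.05,-0.95],"turn":[-0.0028,-0.0028,-0.0025],"claw":1}
    - {"dp":[0,0.05,-0.95],"turn":[-0.0028,-0.0028,-0.0025],"claw":1}

```text
t: 3.7
ee_pos: [563.5, 283.6, 73.6]
orientation: [-1.56, 0.198, -0.202]
ft_force: [0.8, -0.9, 0.4]
width: 87.2
```

Run:
```python
from h import *
o=ctrl.get_obs();print(o['ee_pos'],yaw(o),o['ft_force'],o['moment'])
```

```text
[563.47819232 283.5503769   73.63522867] (np.float64(-14.609789072629166), array([ 0.00282962,  0.00153662, -0.99999482])) [ 0.78134115 -0.86343248  0.38836117] [-0.07116306 -0.07487724  0.01339387]
```

>>> jog_arm:
  steps:
    - {"dp":[-0.02,0,-0.4],"turn":[0,0,0],"claw":1}
    - {"dp":[-0.02,0,-0.7],"turn":[0,0,0],"claw":1}
    - {"dp":[-0.02,0,-0.84],"turn":[0,0,0],"claw":1}
    - {"dp":[-0.02,0,-0.84],"turn":[0,0,0],"claw":1}
    - {"dp":[-0.02,0,-0.84],"turn":[0,0,0],"claw":1}
    - {"dp":[-0.02,0,-0.84],"turn":[0,0,0],"claw":0.6}

```text
t: 4.2
ee_pos: [563.2, 284.1, 8.4]
orientation: [-1.558, 0.196, -0.204]
ft_force: [0.5, -0.4, -0.5]
width: 84.1
```

>>> jog_arm:
  steps:
    - {"dp":[0,0,0],"turn":[0,0,0],"claw":0}
    - {"dp":[0,0,0],"turn":[0,0,0],"claw":0}
    - {"dp":[0,0,0],"turn":[0,0,0],"claw":0}
    - {"dp":[0,0,0],"turn":[0,0,0],"claw":0}
    - {"dp":[0,0,0],"turn":[0,0,0],"claw":0}
    - {"dp":[0,0,0],"turn":[0,0,0],"claw":0}
    - {"dp":[0,0,0],"turn":[0,0,0],"claw":0}
    - {"dp":[0,0,0],"turn":[0,0,0],"claw":0}

```text
t: 4.87
ee_pos: [563.2, 284.1, 8.3]
orientation: [-1.558, 0.196, -0.204]
ft_force: [-0.0, 0.1, 0.0]
width: 31.3
```

Run:
```python
from h import *
o=ctrl.get_obs();print(o['ee_pos'],yaw(o),o['ft_force'],o['moment'],o['width'])
```

```text
[563.18488437 284.11008099   8.28389926] (np.float64(-14.618493307199449), array([ 0.00518244,  0.00268122, -0.99998298])) [-0.04850453  0.14177647  0.0359215 ] [-0.03630567 -0.061071    0.00989885] 31.329173864384387
```

>>> jog_arm:
  steps:
    - {"dp":[-0.017,0,-0.045],"turn":[0,0,0],"claw":0.38}
    - {"dp":[-0.017,0,-0.045],"turn":[0,0,0],"claw":0.38}
    - {"dp":[-0.017,0,-0.045],"turn":[0,0,0],"claw":0}
    - {"dp":[-0.017,0,-0.045],"turn":[0,0,0],"claw":0}
    - {"dp":[-0.017,0,-0.045],"turn":[0,0,0],"claw":0}
    - {"dp":[-0.017,0,-0.045],"turn":[0,0,0],"claw":0}
    - {"dp":[-0.017,0,-0.045],"turn":[0,0,0],"claw":0}
    - {"dp":[-0.017,0,-0.045],"turn":[0,0,0],"claw":0}

```text
t: 5.53
ee_pos: [561.7, 284.1, 4.6]
orientation: [-1.558, 0.196, -0.204]
ft_force: [0.7, 0.2, -2.6]
width: 21.7
```

Run:
```python
from h import *
o=ctrl.get_obs();print(o['ee_pos'],yaw(o),o['ft_force'],o['moment'],o['width'])
```

```text
[561.74808816 284.1045695    4.57298989] (np.float64(-14.613688563335087), array([ 0.00503675,  0.00263594, -0.99998384])) [ 0.7232723   0.21205187 -2.62216705] [-0.02232242 -0.03457114  0.03604289] 21.734431197145646
```

>>> jog_arm:
  steps:
    - {"dp":[0,0,0.2],"turn":[0,0,0],"claw":0}
    - {"dp":[0,0,0.5],"turn":[0,0,0],"claw":0}
    - {"dp":[0,0,0.75],"turn":[0,0,0],"claw":0}
    - {"dp":[0,0,0.95],"turn":[0,0,0],"claw":0}
    - {"dp":[0,0,0.95],"turn":[0,0,0],"claw":0}
    - {"dp":[0,0,0.95],"turn":[0,0,0],"claw":0}

```text
t: 6.03
ee_pos: [562.1, 284.3, 81.0]
orientation: [-1.557, 0.196, -0.205]
ft_force: [-0.2, -0.1, -3.5]
width: 21.6
```

Run:
```python
from h import *
d=wrist('w2.png');o=d['o'];print(o['ee_pos'],yaw(o),o['ft_force'],o['moment'],o['width'])
C=wcloud(d);h=cv2.cvtColor(d['img'],cv2.COLOR_RGB2HSV)
m=(h[...,0]<18)&(h[...,0]>5)&(h[...,1]>150)&(h[...,2]>90)
Q=C[m];Q=Q[(Q[:,2]>85)&(Q[:,2]<120)];print(len(Q),cv2.minAreaRect(Q[:,:2].astype(np.float32)),np.percentile(Q[:,2],[5,50,95]))
t=ctrl.get_image('top');s=ctrl.get_image('scene');save('t2.png',t['img']);save('s2.png',s['img'])
```

```text
[562.07099855 284.26629244  80.99219506] (np.float64(-14.617815906464944), array([ 0.00636551,  0.0033192 , -0.99997423])) [-0.17355855 -0.05484469 -3.50140509] [ 0.09724024 -0.08202172  0.02299715] 21.61786224421212
8302 ((559.0779418945312, 276.6002502441406), (98.89481353759766, 21.787120819091797), 75.57365417480469) [ 98.57590436 100.33860807 101.4048592 ]
```

View pics/s2.png

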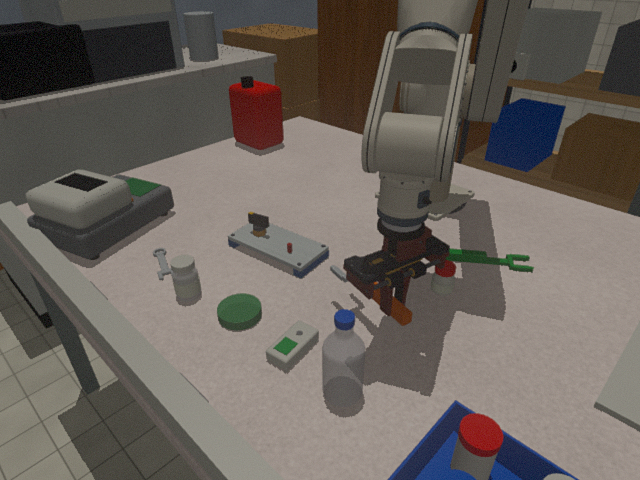

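View pics/w2.png

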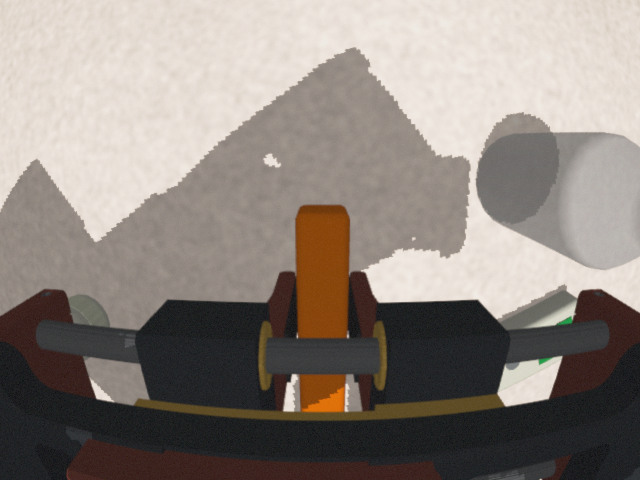

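Gripped level at width 21.6, with the handle top at z=100 (expected 100.4). The scene view shows the spanner lifted and clear of the bottle and meter. Moving to the standoff at about (484, 38).

>>> jog_arm:
  steps:
    - {"dp":[-0.1,-0.3,0],"turn":[-0.001,0.002,0.02],"claw":0}
    - {"dp":[-0.2,-0.65,0],"turn":[-0.001,0.002,0.04],"claw":0}
    - {"dp":[-0.3,-0.95,0],"turn":[-0.001,0.002,0.05],"claw":0}
    - {"dp":[-0.3,-0.95,0],"turn":[-0.001,0.002,0.05],"claw":0}

```text
t: 6.52
ee_pos: [533.2, 203.6, 77.0]
orientation: [-1.574, 0.085, -0.07]
ft_force: [0.1, 0.1, -3.4]
width: 21.9
```

>>> jog_arm:
  steps:
    - {"dp":[-0.1,-0.4,0],"turn":[0,0,0.02],"claw":0}
    - {"dp":[-0.2,-0.8,0],"turn":[0,0,0.04],"claw":0}
    - {"dp":[-0.3,-0.95,0],"turn":[0,0,0.05],"claw":0}
    - {"dp":[-0.3,-0.95,0],"turn":[0,0,0.05],"claw":0}

```text
t: 6.85
ee_pos: [506.6, 125.2, 75.7]
orientation: [-1.577, -0.034, 0.056]
ft_force: [-0.6, -0.3, -3.1]
width: 22.1
```

Run:
```python
from h import *
o=ctrl.get_obs();print(o['ee_pos'],yaw(o),o['ft_force'],o['moment'],o['width'])
```

```text
[506.55849148 125.18752593  75.71771304] (np.float64(3.283246753002788), array([-0.01351978, -0.00731529, -0.99988184])) [-0.62629617 -0.25258552 -3.12559726] [ 0.09607841  0.02636539 -0.04581554] 22.100602164855164
```

>>> jog_arm:
  steps:
    - {"dp":[-0.1,-0.4,0.06],"turn":[0.001,-0.002,0.01],"claw":0}
    - {"dp":[-0.2,-0.75,0.06],"turn":[0.002,-0.004,0.02],"claw":0}
    - {"dp":[-0.28,-1,0.06],"turn":[0.002,-0.004,0.022],"claw":0}
    - {"dp":[-0.28,-1,0.06],"turn":[0.002,-0.004,0.022],"claw":0}
    - {"dp":[-0.28,-1,0.06],"turn":[0.002,-0.004,0.022],"claw":0}
    - {"dp":[-0.28,-1,0.06],"turn":[0.002,-0.004,0.022],"claw":0}
    - {"dp":[-0.28,-1,0.06],"turn":[0.002,-0.004,0.022],"claw":0}

```text
t: 7.43
ee_pos: [484.9, 46.2, 80.4]
orientation: [-1.57, -0.1, 0.1]
ft_force: [-0.5, 0.1, -2.4]
width: 22.1
```

Run:
```python
from h import *
import pickle
d=wrist('w3.png');o=d['o'];print(o['t'],o['ee_pos'],yaw(o),o['ft_force'],o['moment'],o['width'])
t=ctrl.get_image('top');s=ctrl.get_image('scene');save('t3.png',t['img']);save('s3.png',s['img'])
pickle.dump((d,t,s),open('p3.pkl','wb'))
save('t3c.png',cv2.resize(t['img'][150:300,250:480],None,fx=3.4,fy=3.4,interpolation=cv2.INTER_CUBIC))
save('s3c.png',cv2.resize(s['img'][160:310,200:430],None,fx=3.4,fy=3.4,interpolation=cv2.INTER_CUBIC))
```

```text
7.4333 [484.9463456   46.22118966  80.38972457] (np.float64(7.270738491034675), array([-1.14617056e-04, -1.29815357e-03, -9.99999151e-01])) [-0.51171065  0.11920641 -2.41054259] [ 0.09165665 -0.09110854 -0.07291998] 22.1302126296045
```

View pics/t3c.png

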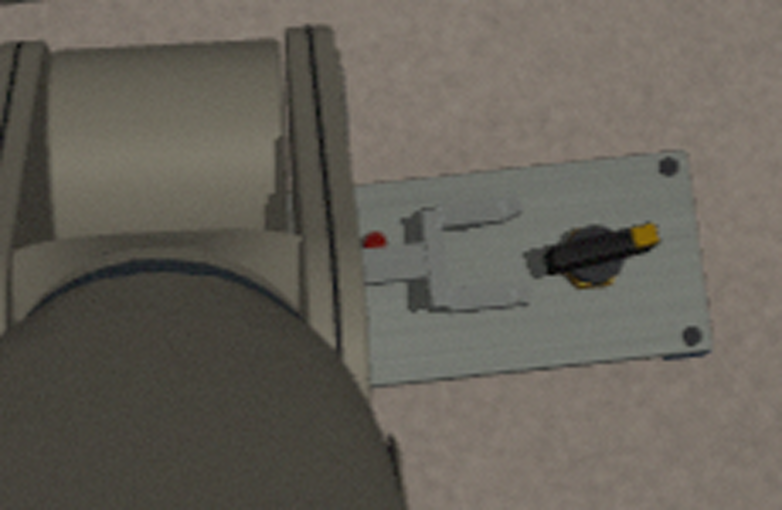

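View pics/s3c.png

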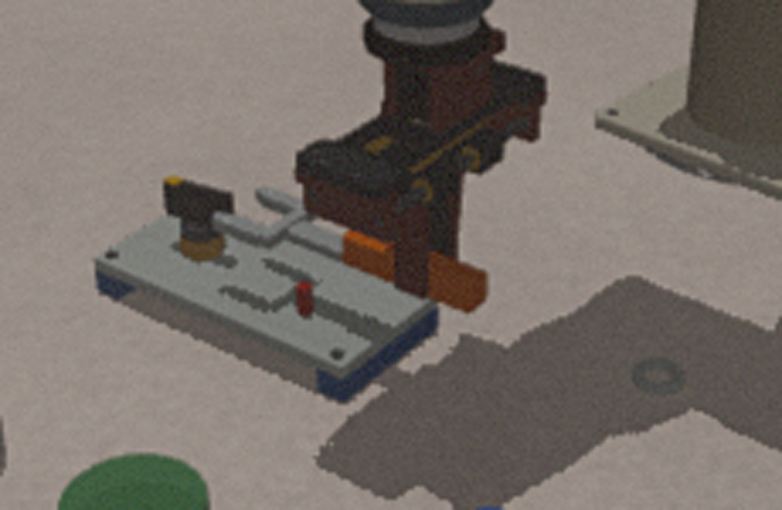

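View pics/w3.png

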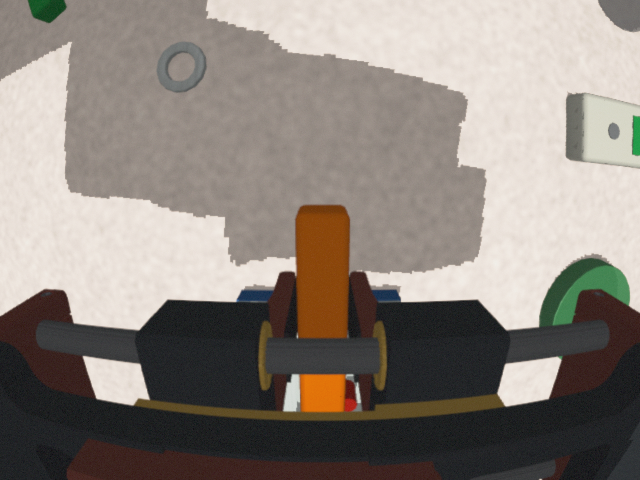

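The top crop shows the head between the pin (375,240) and the nut (592,255), roughly centred. Now I measure its lateral and angular error in the bracket frame.

```bash
cat >> h.py <<'E'
S=np.array([509.4,-157.9]);TH=np.radians(7.4)
RB=np.array([[np.cos(TH),-np.sin(TH)],[np.sin(TH),np.cos(TH)]])
def br(p): return (np.asarray(p)[...,:2]-S)@RB
E
python3 - <<'E'
from h import *
import pickle
d,t,s=pickle.load(open('p3.pkl','rb'))
print('tcp br',br(d['o']['ee_pos']))
for nm,c in (('top',cloud(t)),('scene',cloud(s))):
    q=c.reshape(-1,3);b=br(q)
    k=(abs(b[:,0])<45)&(b[:,1]>25)&(b[:,1]<100)&(q[:,2]>72)&(q[:,2]<95)
    Q=q[k];b=b[k]
    print(nm,len(Q),'x ext',np.percentile(b[:,0],[0.5,2,50,98,99.5]),'y',np.percentile(b[:,1],[1,5,95]),'z',np.percentile(Q[:,2],[5,50,95]))
    for lo in range(28,100,6):
        j=(b[:,1]>lo)&(b[:,1]<lo+6)
        if j.sum()>3: print(lo,j.sum(),np.sort(b[j,0])[[0,-1]].round(1), 'gap', [g.round(1) for g in (b[j,0][b[j,0]<0].max(initial=-99),b[j,0][b[j,0]>0].min(initial=99))],'z',np.median(Q[j,2]).round(1))
E
```

```text
tcp br [  2.03992651 205.57062042]
top 597 x ext [-25.89338552 -25.61338226   0.72904725  29.20800191  29.91627691] y [26.26899555 42.8727254  94.75720021] z [81.4365167  86.0743031  89.39461597]
40 37 [-26.4  30.2] gap [np.float64(-17.1), np.float64(20.4)] z 86.5
46 47 [-25.5  29.7] gap [np.float64(-14.7), np.float64(17.4)] z 86.1
52 54 [-25.9  29.6] gap [np.float64(-14.2), np.float64(18.0)] z 86.3
58 54 [-25.8  29.9] gap [np.float64(-14.1), np.float64(17.9)] z 86.6
64 51 [-25.6  29.4] gap [np.float64(-14.8), np.float64(17.8)] z 86.6
70 57 [-25.9  30.4] gap [np.float64(-14.3), np.float64(17.9)] z 85.8
76 56 [-25.9  29.2] gap [np.float64(-0.6), np.float64(0.7)] z 86.1
82 101 [-25.4  25.7] gap [np.float64(-0.3), np.float64(0.9)] z 86.3
88 86 [-22.8  26.1] gap [np.float64(-0.3), np.float64(0.2)] z 86.4
94 37 [-6.9 10.9] gap [np.float64(-1.1), np.float64(0.2)] z 84.4
scene 290 x ext [-27.3143894  -24.65105347   8.35379125  29.54054949  30.59432644] y [25.98332746 37.38608681 95.4542504 ] z [78.93614948 86.80577356 89.40280112]
34 6 [-21.   20.7] gap [np.float64(-18.1), np.float64(17.5)] z 86.5
40 21 [-27.7  28.5] gap [np.float64(-15.2), np.float64(21.6)] z 87.0
46 21 [-28.1  30.2] gap [np.float64(-12.9), np.float64(14.9)] z 86.9
52 23 [-26.8  29.8] gap [np.float64(-13.2), np.float64(20.8)] z 87.6
58 26 [-23.1  29.3] gap [np.float64(-12.6), np.float64(18.8)] z 87.4
64 27 [-25.9  29.5] gap [np.float64(-12.9), np.float64(18.1)] z 87.5
70 28 [-26.7  29.5] gap [np.float64(-14.3), np.float64(16.3)] z 87.5
76 24 [-23.5  30.9] gap [np.float64(-0.6), np.float64(3.2)] z 87.4
82 30 [-15.4  31. ] gap [np.float64(-1.8), np.float64(1.6)] z 88.2
88 52 [-21.9  29.1] gap [np.float64(-2.1), np.float64(0.3)] z 85.3
94 18 [-5.4 11.7] gap [np.float64(-0.6), np.float64(0.2)] z 85.9
```

Spanner is parallel to the bracket, 1.9 mm to +x and at the right standoff (tips at y≈41, head back ≈92). Correcting and lowering.

>>> jog_arm:
  steps:
    - {"dp":[-0.012,-0.09,-0.1],"turn":[0,0,0],"claw":0}
    - {"dp":[-0.012,-0.09,-0.25],"turn":[0,0,0],"claw":0}
    - {"dp":[-0.012,-0.09,-0.4],"turn":[0,0,0],"claw":0}
    - {"dp":[-0.012,-0.09,-0.52],"turn":[0,0,0],"claw":0}
    - {"dp":[-0.012,-0.09,-0.52],"turn":[0,0,0],"claw":0}
    - {"dp":[-0.012,-0.09,-0.52],"turn":[0,0,0],"claw":0}

```text
t: 8.08
ee_pos: [483.0, 38.7, 38.1]
orientation: [-1.57, -0.098, 0.102]
ft_force: [0.4, -0.2, -2.8]
width: 21.5
```

Run:
```python
from h import *
o=ctrl.get_obs();print(o['ee_pos'],br(o['ee_pos']),yaw(o),o['ft_force'],o['moment'],o['width'])
t=ctrl.get_image('top');c=cloud(t)
q=c.reshape(-1,3);b=br(q)
k=(abs(b[:,0])<45)&(b[:,1]>25)&(b[:,1]<90)&(q[:,2]>37)&(q[:,2]<55)
Q=q[k];b=b[k]
print(np.percentile(Q[:,2],[5,50,95]))
for lo in range(28,100,6):
        j=(b[:,1]>lo)&(b[:,1]<lo+6)
        if j.sum()>3: print(lo,j.sum(),np.sort(b[j,0])[[0,-1]].round(1), 'gap', [g.round(1) for g in (b[j,0][b[j,0]<0].max(initial=-99),b[j,0][b[j,0]>0].min(initial=99))],'z',np.median(Q[j,2]).round(1))
```

```text
[482.99492905  38.7469771   38.12174772] [ -0.85788267 198.40999323] (np.float64(7.3061553208144145), array([-0.00219782, -0.00154987, -0.99999638])) [ 0.4027703  -0.20195174 -2.79925538] [ 0.10427768 -0.08759183  0.03096716] 21.504109497470168
[39.85134165 43.99074138 47.45181012]
28 4 [19.2 22.5] gap [np.float64(-99.0), np.float64(19.2)] z 41.9
34 35 [-28.7  26.6] gap [np.float64(-19.2), np.float64(16.8)] z 44.8
40 48 [-28.3  27.3] gap [np.float64(-16.5), np.float64(14.9)] z 44.6
46 47 [-28.6  26.9] gap [np.float64(-16.1), np.float64(15.4)] z 44.0
52 45 [-28.4  26.6] gap [np.float64(-17.5), np.float64(15.2)] z 44.2
58 50 [-28.6  27.3] gap [np.float64(-17.3), np.float64(15.0)] z 44.0
64 45 [-28.5  27.1] gap [np.float64(-16.6), np.float64(15.1)] z 44.2
70 67 [-28.8  26.9] gap [np.float64(-0.7), np.float64(1.3)] z 44.1
76 92 [-25.7  23.6] gap [np.float64(-0.2), np.float64(0.0)] z 43.9
82 64 [-25.5  23.5] gap [np.float64(-1.0), np.float64(0.4)] z 43.4
88 11 [-9.9  8. ] gap [np.float64(-0.8), np.float64(0.8)] z 42.3
```

>>> jog_arm:
  steps:
    - {"dp":[0.01,0.001,-0.025],"turn":[0,0,0],"claw":0}
    - {"dp":[0.01,0.001,-0.042],"turn":[0,0,0],"claw":0}
    - {"dp":[0.01,0.001,-0.042],"turn":[0,0,0],"claw":0}
    - {"dp":[0.01,0.001,-0.042],"turn":[0,0,0],"claw":0}

```text
t: 8.47
ee_pos: [484.5, 38.9, 35.5]
orientation: [-1.57, -0.1, 0.101]
ft_force: [0.4, -0.0, -2.4]
width: 21.9
```

Run:
```python
from h import *
o=ctrl.get_obs();print(o['ee_pos'],br(o['ee_pos']),yaw(o),o['ft_force'],o['moment'],o['width'])
```

```text
[484.52022521  38.88074415  35.53216032] [  0.67193816 198.34619472] (np.float64(7.307062046885872), array([-4.51953874e-04, -1.44664720e-03, -9.99998851e-01])) [ 0.42990622 -0.03968097 -2.43713483] [ 0.06971963 -0.05175538  0.00108946] 21.87037067517522
```

>>> jog_arm:
  steps:
    - {"dp":[-0.005,0,-0.012],"turn":[0,0,0],"claw":0}
    - {"dp":[0.005,-0.09,-0.012],"turn":[0,0,0],"claw":0}
    - {"dp":[0.016,-0.186,-0.012],"turn":[0,0,0],"claw":0}
    - {"dp":[0.016,-0.186,-0.012],"turn":[0,0,0],"claw":0}
    - {"dp":[0.016,-0.186,-0.012],"turn":[0,0,0],"claw":0}

```text
t: 8.88
ee_pos: [485.8, 23.3, 34.6]
orientation: [-1.57, -0.099, 0.1]
ft_force: [-0.5, 1.1, -2.7]
width: 22.0
```

```bash
cat >> h.py <<'E'
def rep(tag):
    o=ctrl.get_obs();print(round(o['t'],2),o['ee_pos'].round(2),'br',br(o['ee_pos']).round(2),yaw(o)[0].round(2),yaw(o)[1].round(4),'F',o['ft_force'].round(2),'M',o['moment'].round(3),o['width'].round(1))
    t=ctrl.get_image('top');save(f't{tag}.png',cv2.resize(t['img'][170:290,310:470],None,fx=4.5,fy=4.5,interpolation=cv2.INTER_CUBIC))
    c=cloud(t);q=c.reshape(-1,3);b=br(q)
    k=(abs(b[:,0])<45)&(b[:,1]>-25)&(b[:,1]<90)&(q[:,2]>35)&(q[:,2]<48)
    Q=q[k];b=b[k]
    for lo in range(-26,92,6):
        j=(b[:,1]>lo)&(b[:,1]<lo+6)
        if j.sum()>3: print(lo,j.sum(),np.sort(b[j,0])[[0,1,-2,-1]].round(1),'z',np.median(Q[j,2]).round(1))
    return t
E
python3 - <<'E'
from h import *
rep('4')
E
```

```text
Traceback (most recent call last):
  File "h.py", line 43, in rep
    o=ctrl.get_obs();print(round(o['t'],2),o['ee_pos'].round(2),'br',br(o['ee_pos']).round(2),yaw(o)[0].round(2),yaw(o)[1].round(4),'F',o['ft_force'].round(2),'M',o['moment'].round(3),o['width'].round(1))
                                                                                                                                                                                        ^^^^^^^^^^^^^^^^
AttributeError: 'float' object has no attribute 'round'
```

```bash
sed -i "s/,o\['width'\].round(1))/,round(float(o['width']),1))/" h.py
python3 - <<'E'
from h import *
rep('4')
E
```

```text
8.88 [485.84  23.32  34.59] br [-3.0000e-02  1.8274e+02] 7.23 [-5.0e-04 -1.5e-03 -1.0e+00] F [-0.55  1.08 -2.67] M [ 0.083 -0.025  0.021] 22.0
-8 6 [-39.3 -31.8 -14.9 -14.4] z 38.9
4 13 [-38.5 -15.4  15.3  32. ] z 41.6
10 7 [-12.4 -10.9  -7.2  11.8] z 40.5
16 22 [-31.7 -28.1  25.2  26.9] z 40.4
22 41 [-43.7 -28.   27.3  27.6] z 40.8
28 53 [-27.4 -26.9  26.9  28.4] z 39.9
34 43 [-27.8 -27.7  26.7  26.9] z 40.6
40 45 [-27.7 -27.6  27.3  27.5] z 40.6
46 44 [-27.2 -26.9  26.3  28.1] z 40.7
52 51 [-27.9 -27.7  31.9  43.2] z 40.5
58 87 [-27.8 -25.9  27.5  27.9] z 40.5
64 89 [-25.1 -24.8  24.3  24.6] z 40.9
70 34 [-9.  -7.9  8.9  9. ] z 38.2
76 33 [-9.1 -8.9  7.8 39.7] z 39.2
82 32 [-8.6 -8.1  8.4  9. ] z 39.2
88 10 [-7.6 -6.8  4.8  6.9] z 39.6
```

View pics/t4.png

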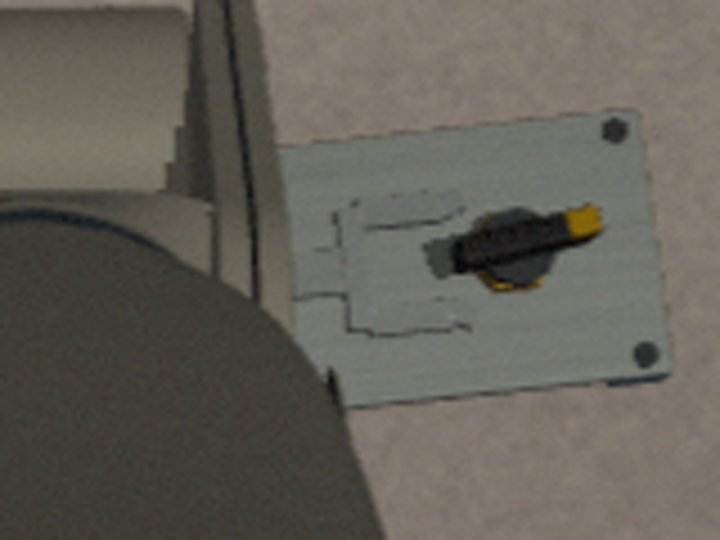

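Laid on the deck (head top z=40.5), laterally within 0.3 mm and parallel. Sliding onto the nut.

>>> jog_arm:
  steps:
    - {"dp":[0.011,-0.083,0],"turn":[0,0,0],"claw":0}
    - {"dp":[0.023,-0.165,0],"turn":[0,0,0],"claw":0}
    - {"dp":[0.034,-0.248,0],"turn":[0,0,0],"claw":0}
    - {"dp":[0.034,-0.248,0],"turn":[0,0,0],"claw":0}
    - {"dp":[0.034,-0.248,0],"turn":[0,0,0],"claw":0}

```text
t: 9.35
ee_pos: [488.6, 3.2, 34.6]
orientation: [-1.57, -0.098, 0.099]
ft_force: [-0.5, -0.1, -2.3]
width: 22.2
```

Run:
```python
from h import *
rep('5')
```

```text
9.35 [488.6    3.2   34.56] br [1.2000e-01 1.6243e+02] 7.19 [-5.0e-04 -1.4e-03 -1.0e+00] F [-0.46 -0.11 -2.3 ] M [ 0.056 -0.079 -0.086] 22.2
-8 9 [-30.2 -23.   22.9  25.1] z 38.9
-2 39 [-28.8 -27.9  26.8  27. ] z 40.6
4 53 [-27.6 -27.6  27.3  27.3] z 40.8
10 55 [-27.6 -27.4  26.7  28. ] z 40.5
16 45 [-27.9 -27.8  27.6  44.2] z 40.2
22 45 [-27.9 -27.7  27.5  28. ] z 40.8
28 49 [-27.6 -27.2  26.5  27.4] z 41.1
34 60 [-27.8 -27.8  27.9  30. ] z 40.4
40 92 [-25.3 -24.2  23.9  24.2] z 40.7
46 68 [-25.  -23.6  23.8  24.2] z 40.2
52 31 [-20.5  -7.9   8.9   9.1] z 38.4
```

View pics/t5.png

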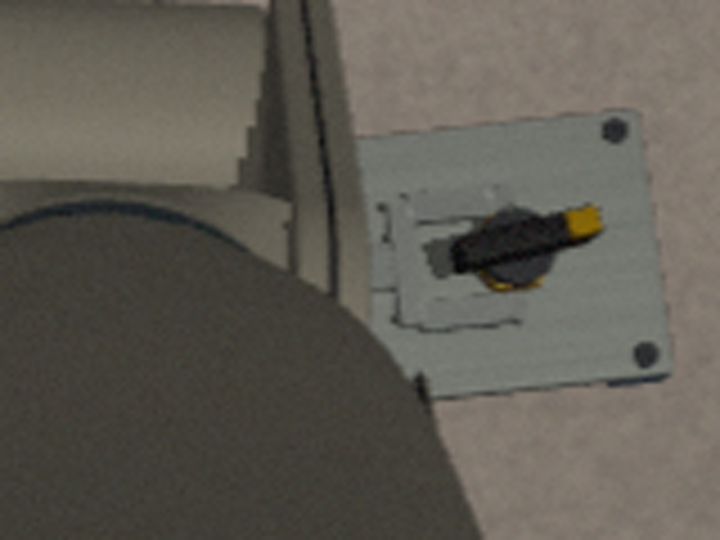

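>>> jog_arm:
  steps:
    - {"dp":[0.008,-0.06,0],"turn":[0,0,0],"claw":0}
    - {"dp":[0.016,-0.12,0],"turn":[0,0,0],"claw":0}
    - {"dp":[0.022,-0.18,0],"turn":[0,0,0],"claw":0}
    - {"dp":[0.022,-0.18,0],"turn":[0,0,0],"claw":0}
    - {"dp":[0.022,-0.18,0],"turn":[0,0,0],"claw":0}

```text
t: 9.82
ee_pos: [490.4, -11.3, 34.6]
orientation: [-1.57, -0.098, 0.099]
ft_force: [0.2, -0.4, -2.5]
width: 21.9
```

Run:
```python
from h import *
rep('6')
```

```text
9.82 [490.36 -11.31  34.57] br [-1.0000e-02  1.4782e+02] 7.17 [-4.0e-04 -1.4e-03 -1.0e+00] F [ 0.23 -0.39 -2.5 ] M [ 0.117 -0.109 -0.004] 21.9
-20 16 [-28.2 -26.4  25.2  27.2] z 40.3
-14 38 [-27.6 -27.4  26.2  27.2] z 40.4
-8 49 [-27.6 -27.3  26.6  27.8] z 40.7
-2 45 [-28.4 -28.2  27.2  31.2] z 40.7
4 61 [-28.  -27.9  39.7  41.3] z 40.1
10 53 [-27.8 -27.4  26.3  28. ] z 40.7
16 47 [-27.9 -27.9  27.7  31.3] z 40.4
22 73 [-28.  -27.5  25.1  27.6] z 40.3
28 97 [-26.6 -24.9  24.3  25. ] z 40.6
34 11 [-10.4  -8.    5.9  20.4] z 40.7
```

>>> jog_arm:
  steps:
    - {"dp":[0.004,-0.03,0],"turn":[0,0,0],"claw":0}
    - {"dp":[0.006,-0.05,0],"turn":[0,0,0],"claw":0}
    - {"dp":[0.006,-0.05,0],"turn":[0,0,0],"claw":0}

```text
t: 10.12
ee_pos: [490.8, -15.3, 34.6]
orientation: [-1.57, -0.098, 0.099]
ft_force: [0.1, -0.5, -3.3]
width: 22.1
```

>>> jog_arm:
  steps:
    - {"dp":[0.001,-0.01,0],"turn":[0,0,0],"claw":0}
    - {"dp":[0.002,-0.018,0],"turn":[0,0,0],"claw":0}
    - {"dp":[0.002,-0.018,0],"turn":[0,0,0],"claw":0}

```text
t: 10.37
ee_pos: [491.0, -16.8, 34.6]
orientation: [-1.57, -0.098, 0.099]
ft_force: [-0.1, -0.4, -2.7]
width: 22.2
```

Run:
```python
from h import *
rep('7')
```

```text
10.37 [490.96 -16.82  34.58] br [-1.1000e-01  1.4228e+02] 7.19 [-5.0e-04 -1.5e-03 -1.0e+00] F [-0.11 -0.41 -2.75] M [ 0.062 -0.137  0.038] 22.2
-26 13 [-28.4 -25.3  24.4  25.4] z 40.5
-20 36 [-28.2 -27.1  26.5  26.7] z 40.9
-14 50 [-28.1 -27.9  27.2  27.4] z 41.0
-8 45 [-28.3 -27.6  26.   27.9] z 41.5
-2 43 [-28.2 -28.   26.6  27.3] z 40.8
4 53 [-28.1 -28.   27.4  27.7] z 40.9
10 54 [-27.8 -27.7  26.5  27.2] z 40.5
16 58 [-27.9 -26.9  27.   27.9] z 40.6
22 65 [-25.2 -24.4  24.1  29.9] z 40.8
```

View pics/t7.png

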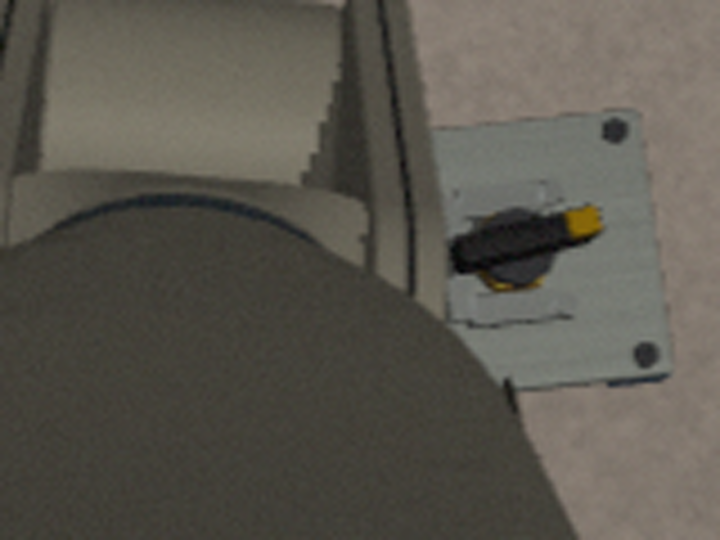

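>>> jog_arm:
  steps:
    - {"dp":[0.002,-0.013,0],"turn":[0,0,0],"claw":0}
    - {"dp":[0.002,-0.013,0],"turn":[0,0,0],"claw":0}
    - {"dp":[0.002,-0.013,0],"turn":[0,0,0],"claw":0}

```text
t: 10.67
ee_pos: [491.1, -17.9, 34.6]
orientation: [-1.57, -0.098, 0.099]
ft_force: [-0.2, 1.0, -2.7]
width: 21.6
```

>>> jog_arm:
  steps:
    - {"dp":[0.001,-0.008,0],"turn":[0,0,0],"claw":0}
    - {"dp":[0.001,-0.008,0],"turn":[0,0,0],"claw":0}
    - {"dp":[0.001,-0.008,0],"turn":[0,0,0],"claw":0}

```text
t: 10.92
ee_pos: [491.1, -18.2, 34.6]
orientation: [-1.57, -0.098, 0.099]
ft_force: [-1.2, 3.9, -2.0]
width: 22.1
```

Run:
```python
from h import *
o=ctrl.get_obs();print(o['ee_pos'],br(o['ee_pos']),yaw(o),o['ft_force'],o['moment'],o['width'])
```

```text
[491.09294073 -18.19501064  34.56398699] [ -0.16119529 140.89927781] (np.float64(7.179684683809447), array([-7.30186396e-04, -1.13050105e-03, -9.99999094e-01])) [-1.17984753  3.94927957 -1.97511324] [ 0.80105621 -0.0322696  -0.02072818] 22.10733488732143
```

Contact at bracket y=140.9 (predicted 140.8), with 3.9 N of reaction, so the jaw is home. Releasing, then lifting straight up.

>>> jog_arm:
  steps:
    - {"dp":[0,0,0],"turn":[0,0,0],"claw":0.3}
    - {"dp":[0,0,0],"turn":[0,0,0],"claw":0.4}
    - {"dp":[0,0,0],"turn":[0,0,0],"claw":0.5}
    - {"dp":[0,0,0],"turn":[0,0,0],"claw":0.5}
    - {"dp":[0,0,0],"turn":[0,0,0],"claw":0.5}
    - {"dp":[0,0,0],"turn":[0,0,0],"claw":0.5}

```text
t: 11.42
ee_pos: [491.2, -18.3, 34.6]
orientation: [-1.57, -0.098, 0.099]
ft_force: [0.1, -0.6, -0.5]
width: 43.7
```

>>> jog_arm:
  steps:
    - {"dp":[0,0,0.2],"turn":[0,0,0],"claw":0.5}
    - {"dp":[0,0,0.5],"turn":[0,0,0],"claw":0.5}
    - {"dp":[0,0,0.9],"turn":[0,0,0],"claw":0.5}
    - {"dp":[0,0,1],"turn":[0,0,0],"claw":0.5}
    - {"dp":[0,0,1],"turn":[0,0,0],"claw":0.5}

```text
t: 11.83
ee_pos: [493.0, -18.5, 116.9]
orientation: [-1.57, -0.102, 0.095]
ft_force: [-0.1, 0.7, -0.2]
width: 44.0
```

>>> jog_arm:
  steps:
    - {"dp":[0,0.4,0],"turn":[0,0,0],"claw":0.5}
    - {"dp":[0,0.8,0],"turn":[0,0,0],"claw":0.5}
    - {"dp":[0,1,0],"turn":[0,0,0],"claw":0.5}
    - {"dp":[0,1,0],"turn":[0,0,0],"claw":0.5}

```text
t: 12.17
ee_pos: [492.3, 63.8, 115.6]
orientation: [-1.57, -0.103, 0.098]
ft_force: [-0.0, -0.0, 0.2]
width: 43.9
```

Run:
```python
from h import *
rep('8')
d=wrist('w8.png')
```

```text
12.17 [492.31  63.76 115.64] br [ 11.6  222.02] 7.32 [ 0.0032 -0.0013 -1.    ] F [-0.04 -0.02  0.18] M [-0.084 -0.082 -0.018] 43.9
-26 20 [-27.4 -25.1  26.3  27.9] z 40.6
-20 43 [-28.3 -27.   26.2  27.4] z 39.9
-14 50 [-28.  -27.9  27.3  27.7] z 40.2
-8 42 [-27.3 -27.2  28.   30.6] z 40.2
-2 46 [-28.1 -28.   27.   27. ] z 40.3
4 56 [-28.1 -27.5  28.1  29.9] z 40.8
10 54 [-27.2 -27.1  26.8  28.1] z 39.8
16 62 [-27.8 -26.9  26.7  27.6] z 40.8
22 75 [-24.3 -24.2  24.   44.9] z 40.0
28 35 [-8.6 -8.4  7.9  8.2] z 39.7
34 34 [-29.6  -8.1   8.6   8.8] z 38.6
40 30 [-9.  -8.6  7.3  8. ] z 38.9
46 31 [-8.5 -8.3  8.3  8.5] z 38.7
52 32 [-8.4 -7.8  8.8  9.1] z 38.3
58 35 [-38.2 -37.7   8.   34.3] z 38.2
64 32 [-8.2 -8.1  8.4  8.7] z 38.3
70 36 [-27.8  -9.2   8.9   9.1] z 38.6
76 9 [-43.4 -32.7  -0.    1.5] z 39.1
82 4 [-11.  -10.8 -10.5  10.5] z 44.3
```

View pics/t8.png

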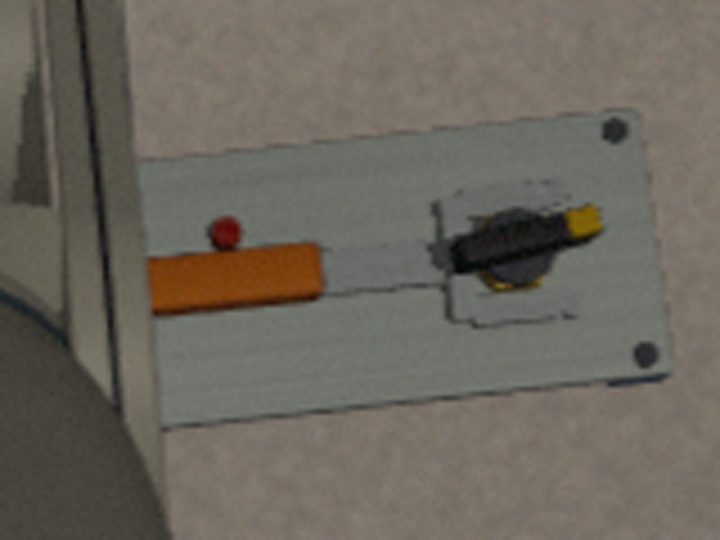

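View pics/w8.png

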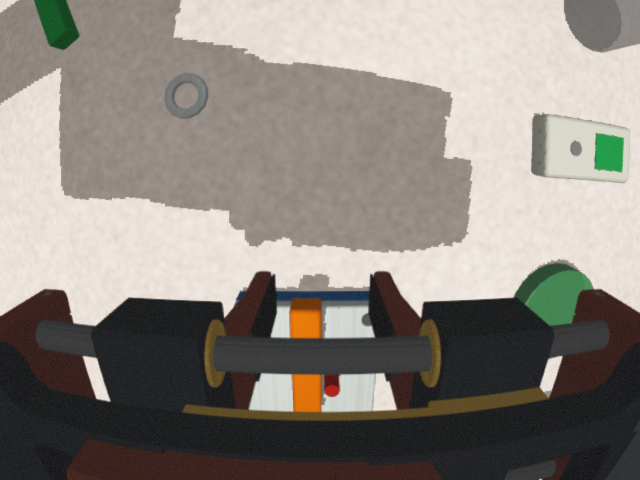

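The top crop shows the spanner seated: handle beside the pin (226,232), head around the nut (512,250), lying flat. Next, move to the T-bar.

>>> jog_arm:
  steps:
    - {"dp":[0.04,-0.4,0],"turn":[0,0,0.01],"claw":0.5}
    - {"dp":[0.06,-0.8,0],"turn":[0,0,0.02],"claw":0.5}
    - {"dp":[0.08,-1,0],"turn":[0,0,0.03],"claw":0.5}
    - {"dp":[0.08,-1,0],"turn":[0,0,0.03],"claw":0.5}

```text
t: 12.6
ee_pos: [498.4, -21.7, 115.1]
orientation: [-1.566, -0.173, 0.17]
ft_force: [-0.6, 0.2, 0.2]
width: 43.7
```

>>> jog_arm:
  steps:
    - {"dp":[0.04,-0.4,0],"turn":[0,0,0.01],"claw":0.5}
    - {"dp":[0.06,-0.8,0],"turn":[0,0,0.018],"claw":0.5}
    - {"dp":[0.08,-1,0],"turn":[0,0,0.018],"claw":0.5}
    - {"dp":[0.08,-1,0],"turn":[0,0,0.018],"claw":0.5}

```text
t: 12.93
ee_pos: [504.8, -104.6, 114.7]
orientation: [-1.563, -0.214, 0.211]
ft_force: [0.4, 0.0, 0.7]
width: 43.9
```

Run:
```python
from h import *
o=ctrl.get_obs();print(o['ee_pos'],br(o['ee_pos']),yaw(o),o['ft_force'],o['moment'],o['width'])
t=ctrl.get_image('top');c=cloud(t);q=c.reshape(-1,3)
k=(q[:,2]>76)&(q[:,2]<90)&(np.hypot(q[:,0]-509.4,q[:,1]+157.7)<34)
Q=q[k][:,:2];print(len(Q),cv2.minAreaRect(Q.astype(np.float32)));m=Q.mean(0);v=np.linalg.svd(Q-m,full_matrices=False)[2][0];print(m,np.degrees(np.arctan2(v[1],v[0])))
```

```text
[ 504.82067844 -104.56850496  114.65187581] [ 2.32768059 53.47710213] (np.float64(15.526167582291134), array([ 0.00248164, -0.00253657, -0.9999937 ])) [0.37642586 0.03452633 0.72841481] [-0.0471813  -0.08603443  0.0036523 ] 43.869982737156754
0 ((0.0, 0.0), (0.0, 0.0), 0.0)<stdin>:5: RuntimeWarning: Mean of empty slice.
  ret = um.true_divide(
Traceback (most recent call last):
IndexError: index 0 is out of bounds for axis 0 with size 0
```

>>> jog_arm:
  steps:
    - {"dp":[0.03,-0.35,0],"turn":[0,0,0],"claw":0.5}
    - {"dp":[0.05,-0.63,0],"turn":[0.001,0.001,0.002],"claw":0.5}
    - {"dp":[0.05,-0.63,0],"turn":[0.001,0.001,0.002],"claw":0.5}
    - {"dp":[0.05,-0.63,0],"turn":[0.001,0.001,0.002],"claw":0.5}

```text
t: 13.32
ee_pos: [508.0, -153.2, 114.2]
orientation: [-1.558, -0.215, 0.218]
ft_force: [-0.1, 0.5, 0.2]
width: 43.8
```

Run:
```python
from h import *
o=ctrl.get_obs();print(o['ee_pos'],br(o['ee_pos']),yaw(o),o['ft_force'],o['moment'],o['width'],o['qpos'])
s=ctrl.get_image('scene');save('s9.png',cv2.resize(s['img'][120:300,180:420],None,fx=3.3,fy=3.3,interpolation=cv2.INTER_CUBIC))
d=wrist('w9.png')
```

```text
[ 508.04850195 -153.16817995  114.15956612] [-0.73080405  4.86647649] (np.float64(15.787805091817809), array([-0.00206732,  0.00171323, -0.9999964 ])) [-0.12860782  0.51369122  0.16415778] [ 0.03214437 -0.08417297  0.03493315] 43.77116343467659 [-3.15820713e-01  4.44612814e-01  1.90906785e+00  1.38803401e-03
  7.90409664e-01 -5.92345998e-01]
```

View pics/s9.png

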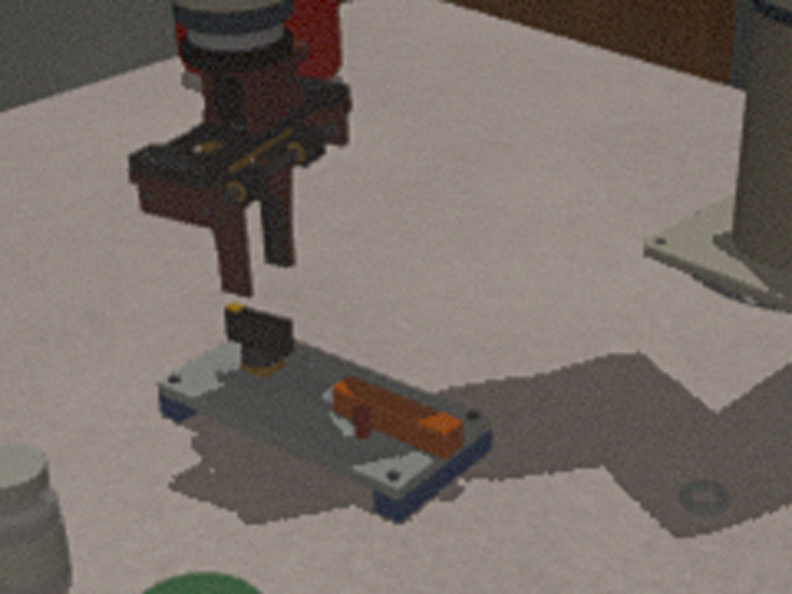

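View pics/w9.png

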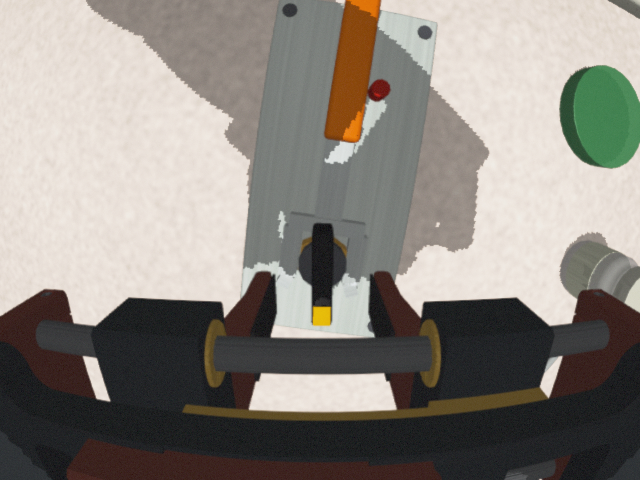

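The wrist view shows the T-bar (312–333, 224–325) vertical and centred at u=322, so it is aligned with the jaws. Descending over it.

>>> jog_arm:
  steps:
    - {"dp":[0.017,-0.057,0],"turn":[0,0,0],"claw":0.5}
    - {"dp":[0.017,-0.057,-0.15],"turn":[0,0,0],"claw":0.5}
    - {"dp":[0.017,-0.057,-0.35],"turn":[0,0,0],"claw":0.5}
    - {"dp":[0.017,-0.057,-0.55],"turn":[0,0,0],"claw":0.5}
    - {"dp":[0.017,-0.057,-0.64],"turn":[0,0,0],"claw":0.5}
    - {"dp":[0.017,-0.057,-0.64],"turn":[0,0,0],"claw":0.5}
    - {"dp":[0.017,-0.057,-0.64],"turn":[0,0,0],"claw":0.5}

```text
t: 14.0
ee_pos: [508.8, -156.4, 62.4]
orientation: [-1.557, -0.215, 0.221]
ft_force: [0.5, -0.4, 0.3]
width: 44.0
```

Run:
```python
from h import *
o=ctrl.get_obs();print(o['ee_pos'],br(o['ee_pos']),yaw(o),o['ft_force'],o['moment'],o['width'])
```

```text
[ 508.82735358 -156.37637226   62.43915737] [-0.3716404   1.58469203] (np.float64(15.9158671263671), array([-0.00375689,  0.00228849, -0.99999032])) [ 0.53064957 -0.42655323  0.33557823] [-0.02382377 -0.1376879  -0.03306329] 43.95895376151087
```

>>> jog_arm:
  steps:
    - {"dp":[0.008,-0.018,0],"turn":[0,0,0],"claw":0.4}
    - {"dp":[0.008,-0.018,0],"turn":[0,0,0],"claw":0.3}
    - {"dp":[0.008,-0.018,0],"turn":[0,0,0],"claw":0.25}
    - {"dp":[0.008,-0.018,0],"turn":[0,0,0],"claw":0}
    - {"dp":[0.008,-0.018,0],"turn":[0,0,0],"claw":0}
    - {"dp":[0.008,-0.018,0],"turn":[0,0,0],"claw":0}
    - {"dp":[0.008,-0.018,0],"turn":[0,0,0],"claw":0}
    - {"dp":[0.008,-0.018,0],"turn":[0,0,0],"claw":0}

```text
t: 14.67
ee_pos: [509.3, -158.0, 62.8]
orientation: [-1.557, -0.215, 0.221]
ft_force: [-3.4, -0.2, 5.6]
width: 12.0
```

Run:
```python
from h import *
o=ctrl.get_obs();print(o['ee_pos'],br(o['ee_pos']),yaw(o),o['ft_force'],o['moment'],o['width'])
```

```text
[ 509.34238254 -158.01011755   62.8127695 ] [-0.07132023 -0.10177953] (np.float64(15.914730272664547), array([-0.0038382 ,  0.00206456, -0.9999905 ])) [-3.40669067 -0.21458686  5.55822127] [-0.28595554  0.41201276 -0.0296874 ] 11.952323046158162
```

Gripped (12.0 mm). Turning clockwise, with the first 0.35 rad inside the free range.

>>> jog_arm:
  steps:
    - {"dp":[0,0,0],"turn":[0,0,-0.02],"claw":0}
    - {"dp":[0,0,0],"turn":[0,0,-0.045],"claw":0}
    - {"dp":[0,0,0],"turn":[0,0,-0.075],"claw":0}
    - {"dp":[0,0,0],"turn":[0,0,-0.1],"claw":0}
    - {"dp":[0,0,0],"turn":[0,0,-0.1],"claw":0}
    - {"dp":[0,0,0],"turn":[0,0,-0.1],"claw":0}

```text
t: 15.17
ee_pos: [509.3, -158.0, 62.9]
orientation: [-1.568, 0.029, -0.024]
ft_force: [-2.1, -1.0, 3.0]
width: 11.8
```

```bash
cat > r.py <<'E'
from h import *
o=ctrl.get_obs();print(o['t'],o['ee_pos'].round(2),'br',br(o['ee_pos']).round(2),'yaw',yaw(o)[0].round(2),yaw(o)[1].round(4),'F',o['ft_force'].round(2),'M',o['moment'].round(3),'w',round(float(o['width']),2),'tau6',o['joint_torque'][5].round(3))
E
python3 r.py
```

```text
15.1667 [ 509.28 -158.03   62.87] br [-0.14 -0.12] yaw -1.96 [-0.0031  0.0032 -1.    ] F [-2.15 -1.03  3.03] M [-0.244  0.221 -0.009] w 11.78 tau6 0.227
```

>>> jog_arm:
  steps:
    - {"dp":[0,0,0],"turn":[0,0,-0.02],"claw":0}
    - {"dp":[0,0,0],"turn":[0,0,-0.04],"claw":0}
    - {"dp":[0,0,0],"turn":[0,0,-0.04],"claw":0}

```text
t: 15.42
ee_pos: [509.2, -158.0, 62.9]
orientation: [-1.564, 0.128, -0.123]
ft_force: [-1.6, -1.2, 1.6]
width: 12.0
```

```bash
python3 r.py
```

```text
15.4167 [ 509.24 -158.02   62.86] br [-0.18 -0.1 ] yaw -9.15 [-0.0027  0.0035 -1.    ] F [-1.6  -1.23  1.59] M [-0.245  0.059 -0.096] w 12.04 tau6 0.803
```

>>> jog_arm:
  steps:
    - {"dp":[0,0,0],"turn":[0,0,0],"claw":0}
    - {"dp":[0,0,0],"turn":[0,0,0],"claw":0}

```text
t: 15.58
ee_pos: [509.2, -158.0, 62.9]
orientation: [-1.564, 0.126, -0.121]
ft_force: [-1.6, -1.4, 2.5]
width: 11.7
```

```bash
python3 r.py
```

```text
15.5833 [ 509.23 -158.05   62.87] br [-0.19 -0.13] yaw -8.99 [-0.0027  0.0035 -1.    ] F [-1.58 -1.44  2.48] M [-0.157  0.18  -0.007] w 11.74 tau6 -0.033
```

>>> jog_arm:
  steps:
    - {"dp":[0,0,0],"turn":[0,0,-0.01],"claw":0}
    - {"dp":[0,0,0],"turn":[0,0,-0.02],"claw":0}

```text
t: 15.75
ee_pos: [509.3, -158.0, 62.9]
orientation: [-1.561, 0.174, -0.169]
ft_force: [-0.1, -0.6, 1.4]
width: 12.0
```

```bash
python3 r.py
```

```text
15.75 [ 509.26 -158.05   62.87] br [-0.16 -0.13] yaw -12.53 [-0.0024  0.0036 -1.    ] F [-0.11 -0.63  1.42] M [-0.202  0.139 -0.001] w 11.99 tau6 -0.541
```

>>> jog_arm:
  steps:
    - {"dp":[0,0,0],"turn":[0,0,-0.02],"claw":0}
    - {"dp":[0,0,0],"turn":[0,0,-0.035],"claw":0}
    - {"dp":[0,0,0],"turn":[0,0,-0.035],"claw":0}
    - {"dp":[0,0,0],"turn":[0,0,-0.035],"claw":0}

```text
t: 16.08
ee_pos: [509.2, -158.1, 62.9]
orientation: [-1.552, 0.258, -0.254]
ft_force: [-1.9, -0.4, 2.7]
width: 12.0
```

```bash
python3 r.py
```

```text
16.0833 [ 509.23 -158.06   62.86] br [-0.19 -0.14] yaw -18.68 [-0.0021  0.0039 -1.    ] F [-1.9  -0.43  2.74] M [-0.248  0.176 -0.072] w 12.03 tau6 0.091
```

>>> jog_arm:
  steps:
    - {"dp":[0,0,0],"turn":[0,0,-0.02],"claw":0}
    - {"dp":[0,0,0],"turn":[0,0,-0.035],"claw":0}
    - {"dp":[0,0,0],"turn":[0,0,-0.035],"claw":0}
    - {"dp":[0,0,0],"turn":[0,0,-0.035],"claw":0}

```text
t: 16.42
ee_pos: [509.2, -158.1, 62.9]
orientation: [-1.54, 0.342, -0.338]
ft_force: [-1.4, -0.8, 2.3]
width: 12.2
```

```bash
python3 r.py
python3 - <<'E'
from h import *
s=ctrl.get_image('scene');save('s10.png',cv2.resize(s['img'][200:290,210:350],None,fx=5,fy=5,interpolation=cv2.INTER_CUBIC))
d=wrist('w10.png');C=wcloud(d);h=cv2.cvtColor(d['img'],cv2.COLOR_RGB2HSV)
m=(h[...,0]<18)&(h[...,0]>5)&(h[...,1]>150)&(h[...,2]>60)
b=br(C);k=m&(abs(C[...,2]-54)<4)&(b[...,1]>75)&(b[...,1]<190)
Q=b[k];v=Q-Q.mean(0);e=np.linalg.svd(v,full_matrices=False)[2][0];print(len(Q),Q.mean(0),e, cv2.minAreaRect(Q.astype(np.float32)))
E
```

```text
16.4167 [ 509.23 -158.06   62.88] br [-0.19 -0.14] yaw -24.82 [-0.0017  0.0041 -1.    ] F [-1.35 -0.83  2.26] M [-0.233  0.168 -0.012] w 12.23 tau6 0.1
7754 [ -0.61515505 122.82793543] [ 0.01358223 -0.99990776] ((4.101229667663574, 129.34954833984375), (31.96181869506836, 104.23157501220703), 0.0686904713511467)
```

View pics/w10.png

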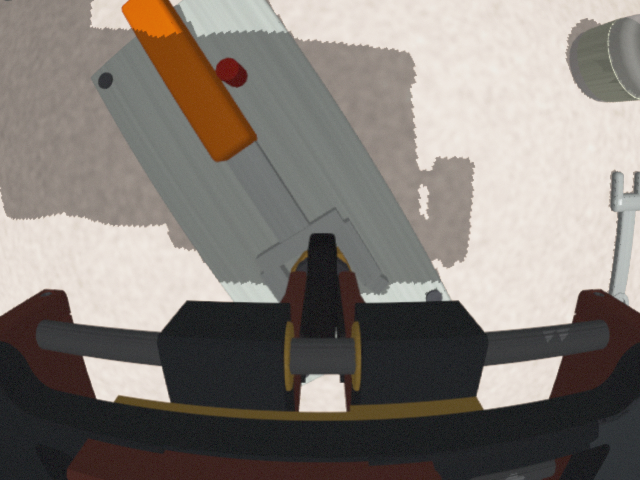

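The wrist view shows the spanner still seated, handle beside the pin (232,73), and no drag moment yet at 0.71 rad. Continuing.

>>> jog_arm:
  steps:
    - {"dp":[0,0,0],"turn":[0,0,-0.02],"claw":0}
    - {"dp":[0,0,0],"turn":[0,0,-0.035],"claw":0}
    - {"dp":[0,0,0],"turn":[0,0,-0.035],"claw":0}
    - {"dp":[0,0,0],"turn":[0,0,-0.035],"claw":0}

```text
t: 16.85
ee_pos: [509.2, -158.1, 62.9]
orientation: [-1.525, 0.425, -0.422]
ft_force: [-2.3, -1.2, 2.1]
width: 12.2
```

```bash
python3 r.py
```

```text
16.85 [ 509.18 -158.08   62.85] br [-0.24 -0.16] yaw -30.97 [-0.0014  0.004  -1.    ] F [-2.35 -1.2   2.14] M [-0.275  0.214  0.498] w 12.17 tau6 0.651
```

Moment jumped to 0.50 N m. Checking before any further motion.

```bash
python3 - <<'E'
from h import *
d=wrist('w11.png');C=wcloud(d);h=cv2.cvtColor(d['img'],cv2.COLOR_RGB2HSV)
m=(h[...,0]<18)&(h[...,0]>5)&(h[...,1]>150)&(h[...,2]>60)
b=br(C);k=m&(abs(C[...,2]-54)<3)&(b[...,1]>85)&(b[...,1]<160)&(abs(b[...,0])<25)
Q=b[k];r=[]
for y in range(86,158,6):
    j=(Q[:,1]>y)&(Q[:,1]<y+6)
    if j.sum()>10: r.append((y+3,*np.percentile(Q[j,0],[2,98])))
r=np.array(r);print(r.round(1));print(np.polyfit(r[:,0],r[:,1:].mean(1),1))
E
python3 r.py
```

```text
[[ 89.   -9.4  10.8]
 [ 95.   -9.4  10.7]
 [101.   -9.4  10.8]
 [107.   -9.2  10.8]
 [113.   -9.   11.2]
 [119.   -9.1  11.2]
 [125.   -9.2  11.4]
 [131.   -8.8  11.3]
 [137.   -8.8  11.4]
 [143.   -8.6  11.7]
 [149.   -8.5  11.5]
 [155.   -8.5  11.6]]
[ 0.01562136 -0.80677367]
16.9 [ 509.19 -158.07   62.88] br [-0.23 -0.14] yaw -30.99 [-0.0014  0.0041 -1.    ] F [-2.28  0.81  2.29] M [-0.27   0.256  0.568] w 11.86 tau6 0.534
```

View pics/w11.png

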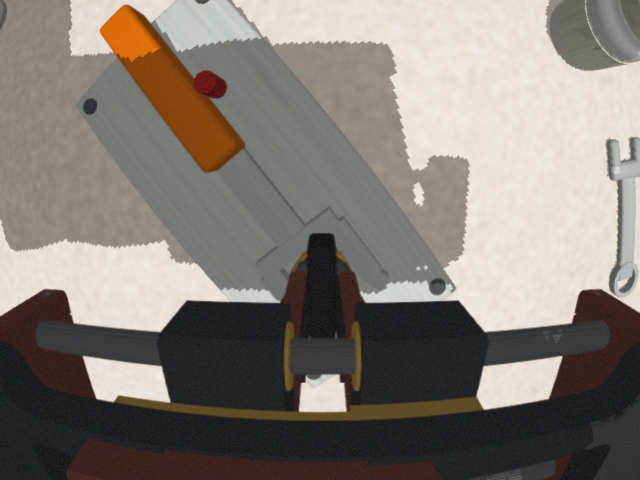

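Run:
```python
from h import *
for i in range(6):
    ctrl.get_image('scene');o=ctrl.get_obs();print(o['t'],o['moment'].round(3),yaw(o)[0])
```

```text
16.95 [-0.169  0.254  0.472] -31.02424235485531
17.0 [-0.22   0.232  0.563] -31.05262531113827
17.05 [-0.213  0.227  0.545] -31.074072041784216
17.1 [-0.228  0.245  0.551] -31.096497579345787
17.15 [-0.182  0.262  0.561] -31.10745166321411
17.2 [-0.267  0.252  0.609] -31.12131306223323
```

Averages 0.55 N m, handle bearing on the pin. Nipped up, so releasing and lifting clear.

>>> jog_arm:
  steps:
    - {"dp":[0,0,0],"turn":[0,0,0],"claw":0.3}
    - {"dp":[0,0,0],"turn":[0,0,0],"claw":0.5}
    - {"dp":[0,0,0],"turn":[0,0,0],"claw":0.5}
    - {"dp":[0,0,0],"turn":[0,0,0],"claw":0.5}
    - {"dp":[0,0,0],"turn":[0,0,0],"claw":0.5}
    - {"dp":[0,0,0],"turn":[0,0,0],"claw":0.5}

```text
t: 17.7
ee_pos: [509.3, -158.0, 62.8]
orientation: [-1.525, 0.427, -0.424]
ft_force: [-0.7, -0.2, -0.2]
width: 43.6
```

```bash
python3 r.py
```

```text
17.7 [ 509.25 -158.04   62.82] br [-0.16 -0.12] yaw -31.13 [-0.0012  0.0043 -1.    ] F [-0.73 -0.17 -0.18] M [-0.034 -0.015 -0.014] w 43.56 tau6 0.001
```

>>> jog_arm:
  steps:
    - {"dp":[0,0,0.2],"turn":[0,0,0],"claw":0.5}
    - {"dp":[0,0,0.5],"turn":[0,0,0],"claw":0.5}
    - {"dp":[0,0,0.9],"turn":[0,0,0],"claw":0.5}
    - {"dp":[0,0,1],"turn":[0,0,0],"claw":0.5}
    - {"dp":[0,0,1],"turn":[0,0,0],"claw":0.5}

```text
t: 18.12
ee_pos: [511.0, -158.6, 145.2]
orientation: [-1.525, 0.423, -0.428]
ft_force: [0.3, 0.6, -0.3]
width: 43.8
```

>>> jog_arm:
  steps:
    - {"dp":[-0.3,-0.4,0.3],"turn":[0,0,0],"claw":0.5}
    - {"dp":[-0.5,-0.8,0.6],"turn":[0,0,0],"claw":0.5}
    - {"dp":[-0.7,-1,0.8],"turn":[0,0,0],"claw":0.5}
    - {"dp":[-0.7,-1,0.8],"turn":[0,0,0],"claw":0.5}

```text
t: 18.45
ee_pos: [453.9, -241.9, 211.3]
orientation: [-1.526, 0.423, -0.432]
ft_force: [0.3, 0.2, -0.3]
width: 43.5
```

>>> jog_arm:
  steps:
    - {"dp":[-0.3,-0.4,0],"turn":[0,0,0],"claw":0.5}
    - {"dp":[-0.5,-0.8,0],"turn":[0,0,0],"claw":0.5}
    - {"dp":[-0.5,-1,0],"turn":[0,0,0],"claw":0.5}
    - {"dp":[-0.5,-1,0],"turn":[0,0,0],"claw":0.5}

```text
t: 18.78
ee_pos: [413.5, -324.2, 210.1]
orientation: [-1.526, 0.426, -0.435]
ft_force: [0.6, 1.0, 0.1]
width: 44.0
```

```bash
python3 r.py
python3 - <<'E'
from h import *
t=rep('12');s=ctrl.get_image('scene');save('s12.png',s['img']);save('t12f.png',t['img'])
c=cloud(t);q=c.reshape(-1,3)
k=(q[:,2]>76)&(q[:,2]<90)&(np.hypot(q[:,0]-509.4,q[:,1]+157.7)<34)
Q=q[k][:,:2];print('bar',len(Q),cv2.minAreaRect(Q.astype(np.float32)))
h=cv2.cvtColor(t['img'],cv2.COLOR_RGB2HSV);m=(h[...,0]<18)&(h[...,0]>5)&(h[...,1]>150)&(h[...,2]>90)
b=br(c);k=m&(abs(c[...,2]-54)<5)&(b[...,1]>70)&(b[...,1]<200)&(abs(b[...,0])<30)
print('handle',cv2.minAreaRect(b[k].astype(np.float32)))
E
```

```text
18.7833 [ 413.5  -324.16  210.05] br [-116.51 -152.53] yaw -31.49 [ 5.7e-03  2.0e-04 -1.0e+00] F [0.58 0.98 0.05] M [-0.023 -0.084 -0.021] w 44.03 tau6 -0.459
18.78 [ 413.5  -324.16  210.05] br [-116.51 -152.53] -31.49 [ 5.7e-03  2.0e-04 -1.0e+00] F [0.58 0.98 0.05] M [-0.023 -0.084 -0.021] 44.0
-26 25 [-33.6 -28.2  26.7  27.9] z 40.0
-20 40 [-28.1 -28.   26.3  26.9] z 40.0
-14 48 [-42.1 -32.5  27.6  27.6] z 39.9
-8 44 [-27.2 -27.   27.6  28.2] z 40.5
-2 38 [-27.8 -27.   27.4  35. ] z 39.9
4 37 [-27.8 -27.6  27.6  27.8] z 40.6
10 44 [-27.3 -27.2  27.8  30.7] z 41.3
16 79 [-28.  -27.1  26.7  27.3] z 40.3
22 89 [-24.1 -24.1  23.8  25.7] z 40.1
28 36 [-8.8 -8.4  8.5 34.1] z 38.4
34 30 [-9.6 -8.1  8.4  8.6] z 38.0
40 33 [-8.7 -7.4  9.6 34.2] z 38.5
46 33 [-8.  -8.  10.2 42.3] z 38.6
52 32 [-7.8 -7.8  9.4 42.8] z 37.8
58 37 [-8.6 -7.3  9.8 32.3] z 38.3
64 29 [-18.9  -7.7   9.9  10.4] z 38.0
70 34 [-29.   -7.6   9.1  16.4] z 38.2
76 8 [-30.4 -19.5   1.5  26.7] z 36.9
bar 242 ((509.5748596191406, -157.74305725097656), (55.853214263916016, 13.375950813293457), 61.96586227416992)
handle ((1.9779977798461914, 131.04820251464844), (102.25882720947266, 20.593505859375), 89.66068267822266)
```

View pics/t12.png

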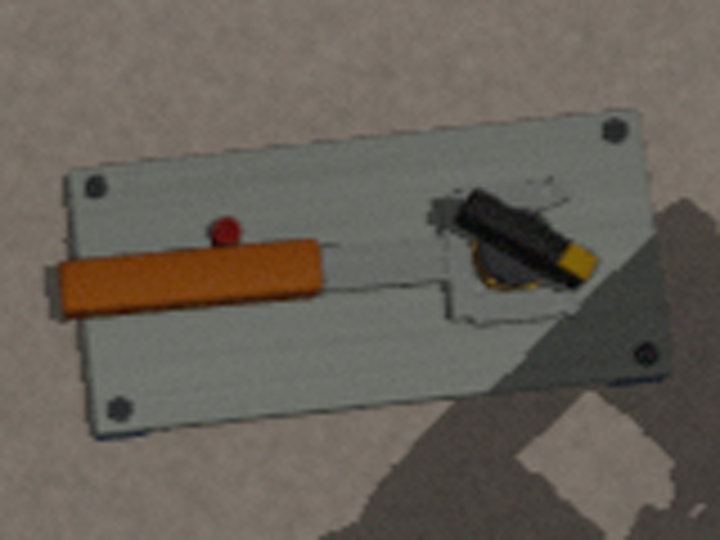

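View pics/s12.png

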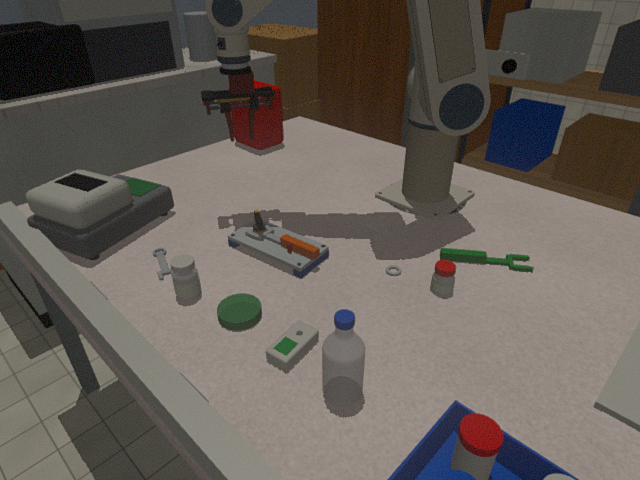

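Top crop: spanner seated, handle bearing on the pin (226,232), and the bar turned. The scene view shows the bystanders undisturbed. The bar angle (62°) differs a little from the tool's 59°, so I check for spring-back with a better estimator.

Run:
```python
from h import *
import pickle
def ang(t):
    c=cloud(t);q=c.reshape(-1,3)
    for lo,hi in ((76,90),(80,88),(70,92)):
        k=(q[:,2]>lo)&(q[:,2]<hi)&(np.hypot(q[:,0]-509.4,q[:,1]+157.7)<34)
        Q=q[k][:,:2];m=Q.mean(0);v=np.linalg.svd(Q-m,full_matrices=False)[2][0];print(len(Q),m.round(2),(np.degrees(np.arctan2(v[1],v[0]))%180).round(2))
    # image: dark/yellow bar mask pca cast to z=83
    h=cv2.cvtColor(t['img'],cv2.COLOR_RGB2HSV)
    m=(h[...,0]>18)&(h[...,0]<32)&(h[...,1]>150)&(h[...,2]>100)
    v,u=np.nonzero(m[190:270,380:470]);
    P=np.array([pt_plane(t,a+380,b+190,83) for a,b in zip(u,v)]);P=P[np.hypot(P[:,0]-509.4,P[:,1]+157.7)>14];p=np.median(P,0)[:2]
    print('yellow tip',len(P),p,np.degrees(np.arctan2(*(p-[509.4,-157.7])[::-1]))%180)
ang(pickle.load(open('top0.pkl','rb')))
for i in range(2): ang(ctrl.get_image('top'))
# bystander difference
a=pickle.load(open('top0.pkl','rb'))['img'].astype(int);b=ctrl.get_image('top')['img'].astype(int)
d=(abs(a-b).sum(2)>90).astype(np.uint8);n,l,s,c=cv2.connectedComponentsWithStats(cv2.morphologyEx(d,cv2.MORPH_OPEN,np.ones((3,3))))
print([(list(s[i]),c[i].round()) for i in range(1,n) if s[i][4]>15])
```

```text
233 [ 509.05 -157.49] 105.33
215 [ 509.07 -157.1 ] 105.22
247 [ 508.71 -157.17] 105.4
yellow tip 31 [ 514.70042172 -178.87705482] 104.05192321188206
243 [ 508.95 -157.13] 60.63
215 [ 509.22 -157.52] 60.69
262 [ 508.71 -156.78] 60.85
yellow tip 34 [ 498.87833187 -175.42549314] 59.307073330377605
242 [ 509.01 -157.21] 61.18
216 [ 509.09 -157.8 ] 60.61
262 [ 508.5  -157.35] 60.79
yellow tip 35 [ 498.89833504 -175.4255132 ] 59.35493719116491
[([np.int32(164), np.int32(183), np.int32(56), np.int32(27), np.int32(739)], array([192., 196.])), ([np.int32(524), np.int32(187), np.int32(116), np.int32(163), np.int32(9499)], array([589., 269.])), ([np.int32(405), np.int32(212), np.int32(16), np.int32(10), np.int32(110)], array([412., 217.])), ([np.int32(215), np.int32(214), np.int32(308), np.int32(266), np.int32(18141)], array([362., 324.])), ([np.int32(432), np.int32(216), np.int32(11), np.int32(9), np.int32(79)], array([438., 220.])), ([np.int32(320), np.int32(223), np.int32(61), np.int32(18), np.int32(792)], array([351., 232.])), ([np.int32(405), np.int32(223), np.int32(10), np.int32(8), np.in
[... 296 characters left out ...]
], array([629., 279.])), ([np.int32(598), np.int32(313), np.int32(9), np.int32(9), np.int32(33)], array([602., 317.])), ([np.int32(281), np.int32(342), np.int32(342), np.int32(138), np.int32(24001)], array([476., 419.])), ([np.int32(621), np.int32(406), np.int32(12), np.int32(8), np.int32(60)], array([626., 410.])), ([np.int32(297), np.int32(410), np.int32(33), np.int32(37), np.int32(735)], array([312., 431.])), ([np.int32(624), np.int32(423), np.int32(8), np.int32(7), np.int32(28)], array([628., 426.])), ([np.int32(633), np.int32(426), np.int32(4), np.int32(5), np.int32(18)], array([635., 428.])), ([np.int32(609), np.int32(465), np.int32(5), np.int32(6), np.int32(24)], array([611., 467.]))]
```

Run:
```python
import cv2,numpy as np
for n in ('w9','w10','w11'):
    im=cv2.imread(f'pics/{n}.png');g=im.max(2)
    out=[]
    for v in range(226,300,6):
        row=g[v,290:356];k=np.nonzero(row<38)[0]
        out.append((v,k.min()+290,k.max()+290) if len(k) else (v,0,0))
    print(n,out)
    cv2.imwrite(f'pics/{n}c.png',cv2.resize(im[210:320,260:385],None,fx=5,fy=5,interpolation=cv2.INTER_CUBIC))
a=np.hstack([cv2.imread(f'pics/{n}c.png') for n in('w10','w11')]);cv2.imwrite('pics/cmp.png',cv2.resize(a,(800,352)))
```

```text
w9 [(226, np.int64(314), np.int64(330)), (232, np.int64(313), np.int64(332)), (238, np.int64(312), np.int64(332)), (244, np.int64(312), np.int64(334)), (250, np.int64(312), np.int64(332)), (256, np.int64(312), np.int64(332)), (262, np.int64(312), np.int64(333)), (268, np.int64(312), np.int64(332)), (274, np.int64(312), np.int64(332)), (280, np.int64(312), np.int64(331)), (286, np.int64(313), np.int64(331)), (292, np.int64(313), np.int64(330)), (298, np.int64(313), np.int64(330))]
w10 [(226, 0, 0), (232, 0, 0), (238, np.int64(311), np.int64(333)), (244, np.int64(310), np.int64(334)), (250, np.int64(309), np.int64(335)), (256, np.int64(309), np.int64(335)), (262, np.int64(308), np.int64(336)), (268, np.int64(308), np.int64(336)), (274, np.int64(307), np.int64(336)), (280, np.int64(307), np.int64(338)), (286, np.int64(307), np.int64(339)), (292, np.int64(305), np.int64(339)), (298, np.int64(304), np.int64(340))]
w11 [(226, 0, 0), (232, 0, 0), (238, np.int64(310), np.int64(333)), (244, np.int64(309), np.int64(334)), (250, np.int64(308), np.int64(334)), (256, np.int64(308), np.int64(335)), (262, np.int64(307), np.int64(335)), (268, np.int64(307), np.int64(336)), (274, np.int64(307), np.int64(336)), (280, np.int64(307), np.int64(338)), (286, np.int64(306), np.int64(339)), (292, np.int64(305), np.int64(339)), (298, np.int64(304), np.int64(340))]
```

View pics/cmp.png

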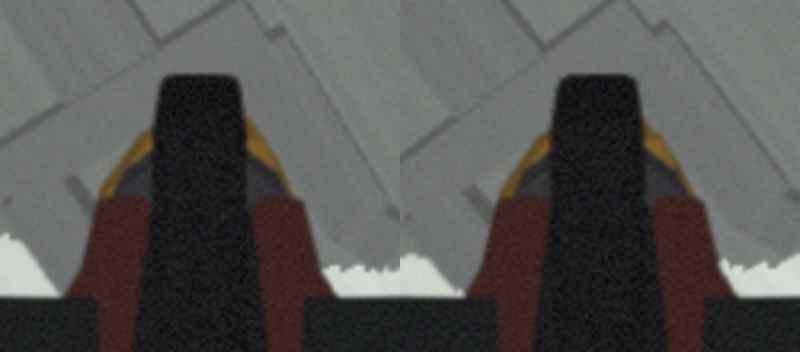

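Loaded finger/bar slip looks like about 1°, so some spring-back is possible. I'll go back over the bar and verify tightness directly rather than assume it.

>>> jog_arm:
  steps:
    - {"dp":[0.3,0.4,0],"turn":[0,0,0],"claw":0.5}
    - {"dp":[0.5,0.8,0],"turn":[0,0,0],"claw":0.5}
    - {"dp":[0.5,1,0],"turn":[0,0,0],"claw":0.5}
    - {"dp":[0.5,1,0],"turn":[0,0,0],"claw":0.5}

```text
t: 19.37
ee_pos: [454.7, -236.7, 210.1]
orientation: [-1.525, 0.421, -0.426]
ft_force: [-0.4, -0.1, -0.2]
width: 44.0
```

>>> jog_arm:
  steps:
    - {"dp":[0.3,0.4,-0.3],"turn":[0,0,0],"claw":0.5}
    - {"dp":[0.5,0.8,-0.6],"turn":[0,0,0],"claw":0.5}
    - {"dp":[0.68,1,-1],"turn":[-0.001,0.001,0.005],"claw":0.5}
    - {"dp":[0.68,1,-1],"turn":[-0.001,0.001,0.005],"claw":0.5}
    - {"dp":[0.68,1,-1],"turn":[-0.001,0.001,0.005],"claw":0.5}
    - {"dp":[0.68,1,-1],"turn":[-0.001,0.001,0.005],"claw":0.5}

```text
t: 19.87
ee_pos: [508.9, -156.8, 130.2]
orientation: [-1.532, 0.41, -0.411]
ft_force: [0.6, -0.1, 1.3]
width: 43.8
```

```bash
python3 r.py
python3 - <<'E'
from h import *
d=wrist('w13.png');g=d['img'].max(2)
for v in range(200,310,8):
    k=np.nonzero(g[v,285:365]<38)[0]
    if len(k): print(v,k.min()+285,k.max()+285)
E
```

```text
19.8667 [ 508.9  -156.79  130.15] br [-0.36  1.17] yaw -30.0 [ 1.e-04 -3.e-04 -1.e+00] F [ 0.65 -0.07  1.31] M [-0.01   0.011 -0.021] w 43.82 tau6 0.026
216 314 331
224 314 332
232 313 332
240 313 332
248 314 333
256 314 332
264 315 332
272 315 331
```

View pics/w13.png

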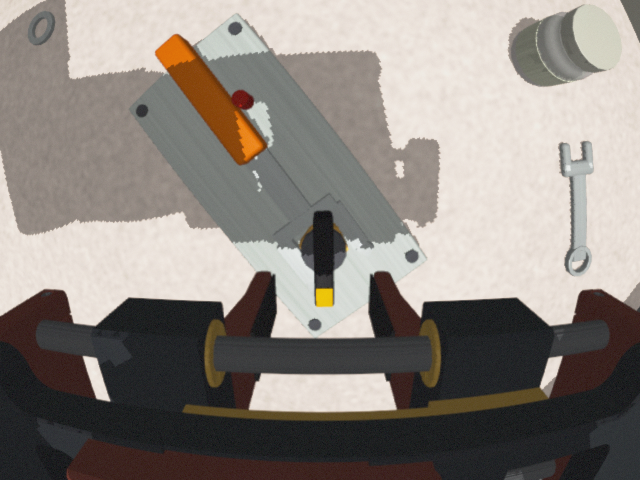

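The wrist view shows the bar (centre u≈322.7) about 1° off the tool's yaw of -30°. I'll regrip aligned at -29.2° and probe the torque.

>>> jog_arm:
  steps:
    - {"dp":[0.006,-0.015,-0.2],"turn":[0,0,0.0045],"claw":0.5}
    - {"dp":[0.006,-0.015,-0.5],"turn":[0,0,0.0045],"claw":0.5}
    - {"dp":[0.006,-0.015,-0.75],"turn":[0,0,0.0045],"claw":0.5}
    - {"dp":[0.006,-0.015,-0.83],"turn":[0,0,0.0045],"claw":0.5}
    - {"dp":[0.006,-0.015,-0.83],"turn":[0,0,0.0045],"claw":0.5}
    - {"dp":[0.006,-0.015,-0.83],"turn":[0,0,0.0045],"claw":0.5}
    - {"dp":[0.006,-0.015,-0.83],"turn":[0,0,0.0045],"claw":0.3}

```text
t: 20.5
ee_pos: [510.6, -159.4, 66.1]
orientation: [-1.534, 0.397, -0.404]
ft_force: [0.2, -1.0, 0.7]
width: 40.1
```

```bash
python3 r.py
```

```text
20.5 [ 510.61 -159.42   66.06] br [ 1.   -1.67] yaw -29.3 [ 0.004  -0.0017 -1.    ] F [ 0.18 -1.    0.67] M [-0.037 -0.088 -0.069] w 40.06 tau6 -0.003
```

>>> jog_arm:
  steps:
    - {"dp":[-0.016,0.018,-0.035],"turn":[0,0,0],"claw":0.35}
    - {"dp":[-0.016,0.018,-0.035],"turn":[0,0,0],"claw":0.3}
    - {"dp":[-0.016,0.018,-0.035],"turn":[0,0,0],"claw":0.25}
    - {"dp":[-0.016,0.018,-0.035],"turn":[0,0,0],"claw":0}
    - {"dp":[-0.016,0.018,-0.035],"turn":[0,0,0],"claw":0}
    - {"dp":[-0.016,0.018,-0.035],"turn":[0,0,0],"claw":0}
    - {"dp":[-0.016,0.018,-0.035],"turn":[0,0,0],"claw":0}
    - {"dp":[-0.016,0.018,-0.035],"turn":[0,0,0],"claw":0}

```text
t: 21.17
ee_pos: [509.3, -157.9, 63.4]
orientation: [-1.534, 0.397, -0.404]
ft_force: [-1.5, 1.5, 5.3]
width: 12.0
```

```bash
cat > m.py <<'E'
from h import *
L=[]
for i in range(4):
    o=ctrl.get_obs();L.append((o['moment'][2],yaw(o)[0]));ctrl.get_image('top')
print(np.round(L,3).tolist(),np.mean(L,0))
E
python3 r.py; python3 m.py
```

```text
21.1667 [ 509.29 -157.88   63.42] br [-0.11  0.03] yaw -29.28 [ 0.0038 -0.0016 -1.    ] F [-1.53  1.52  5.31] M [0.203 0.278 0.129] w 11.96 tau6 0.122
[[0.129, -29.282], [0.133, -29.288], [0.157, -29.288], [0.08, -29.291]] [  0.12471489 -29.28730069]
```

>>> jog_arm:
  steps:
    - {"dp":[0,0,0],"turn":[0,0,-0.003],"claw":0}
    - {"dp":[0,0,0],"turn":[0,0,-0.003],"claw":0}
    - {"dp":[0,0,0],"turn":[0,0,-0.003],"claw":0}

```text
t: 21.62
ee_pos: [509.3, -157.9, 63.4]
orientation: [-1.533, 0.405, -0.411]
ft_force: [-1.4, 0.9, 3.3]
width: 11.7
```

```bash
python3 m.py
```

```text
[[0.291, -29.811], [0.226, -29.809], [0.275, -29.815], [0.268, -29.819]] [  0.2651219 -29.8137842]
```

>>> jog_arm:
  steps:
    - {"dp":[0,0,0],"turn":[0,0,-0.003],"claw":0}
    - {"dp":[0,0,0],"turn":[0,0,-0.005],"claw":0}
    - {"dp":[0,0,0],"turn":[0,0,-0.005],"claw":0}
    - {"dp":[0,0,0],"turn":[0,0,-0.005],"claw":0}

```text
t: 22.15
ee_pos: [509.3, -157.9, 63.4]
orientation: [-1.53, 0.417, -0.423]
ft_force: [-1.3, 1.5, 3.8]
width: 11.6
```

```bash
python3 m.py
```

```text
[[0.445, -30.712], [0.418, -30.711], [0.428, -30.711], [0.396, -30.716]] [  0.42179756 -30.71219707]
```

>>> jog_arm:
  steps:
    - {"dp":[0,0,0],"turn":[0,0,-0.0025],"claw":0}
    - {"dp":[0,0,0],"turn":[0,0,-0.0025],"claw":0}
    - {"dp":[0,0,0],"turn":[0,0,-0.0025],"claw":0}

```text
t: 22.6
ee_pos: [509.3, -157.9, 63.4]
orientation: [-1.529, 0.423, -0.429]
ft_force: [-2.4, 0.7, 3.8]
width: 12.1
```

```bash
python3 m.py
```

```text
[[0.519, -31.16], [0.487, -31.159], [0.468, -31.161], [0.461, -31.159]] [  0.48389481 -31.15966745]
```

Regripped at the same angle, it holds 0.48 N m, so it is tight at about half a newton metre. Releasing and retreating.

>>> jog_arm:
  steps:
    - {"dp":[0,0,0],"turn":[0,0,0],"claw":0.3}
    - {"dp":[0,0,0],"turn":[0,0,0],"claw":0.5}
    - {"dp":[0,0,0],"turn":[0,0,0],"claw":0.5}
    - {"dp":[0,0,0],"turn":[0,0,0],"claw":0.5}
    - {"dp":[0,0,0],"turn":[0,0,0],"claw":0.5}
    - {"dp":[0,0,0],"turn":[0,0,0],"claw":0.5}

```text
t: 23.3
ee_pos: [509.3, -157.9, 63.4]
orientation: [-1.529, 0.423, -0.43]
ft_force: [-0.4, 0.0, -1.0]
width: 43.6
```

>>> jog_arm:
  steps:
    - {"dp":[0,0,0.2],"turn":[0,0,0],"claw":0.5}
    - {"dp":[0,0,0.5],"turn":[0,0,0],"claw":0.5}
    - {"dp":[0,0,0.9],"turn":[0,0,0],"claw":0.5}
    - {"dp":[0,0,1],"turn":[0,0,0],"claw":0.5}
    - {"dp":[0,0,1],"turn":[0,0,0],"claw":0.5}

```text
t: 23.72
ee_pos: [511.0, -158.5, 145.8]
orientation: [-1.529, 0.419, -0.434]
ft_force: [0.1, -0.3, -0.4]
width: 43.6
```

>>> jog_arm:
  steps:
    - {"dp":[-0.3,-0.4,0.3],"turn":[0,0,0],"claw":0.5}
    - {"dp":[-0.5,-0.8,0.6],"turn":[0,0,0],"claw":0.5}
    - {"dp":[-0.7,-1,0.8],"turn":[0,0,0],"claw":0.5}
    - {"dp":[-0.7,-1,0.8],"turn":[0,0,0],"claw":0.5}

```text
t: 24.05
ee_pos: [453.9, -241.8, 211.8]
orientation: [-1.531, 0.419, -0.438]
ft_force: [0.6, 0.5, -0.5]
width: 44.0
```

>>> jog_arm:
  steps:
    - {"dp":[-0.3,-0.4,0],"turn":[0,0,0],"claw":0.5}
    - {"dp":[-0.5,-0.8,0],"turn":[0,0,0],"claw":0.5}
    - {"dp":[-0.5,-1,0],"turn":[0,0,0],"claw":0.5}
    - {"dp":[-0.5,-1,0],"turn":[0,0,0],"claw":0.5}
    - {"dp":[-0.5,-1,0],"turn":[0,0,0],"claw":0.5}

```text
t: 24.47
ee_pos: [413.8, -321.7, 210.4]
orientation: [-1.529, 0.422, -0.439]
ft_force: [0.2, -0.3, -0.1]
width: 43.9
```

Run:
```python
from h import *
t=rep('14');c=cloud(t);q=c.reshape(-1,3)
k=(q[:,2]>76)&(q[:,2]<90)&(np.hypot(q[:,0]-509.4,q[:,1]+157.7)<34)
Q=q[k][:,:2];m=Q.mean(0);v=np.linalg.svd(Q-m,full_matrices=False)[2][0];print('bar',(np.degrees(np.arctan2(v[1],v[0]))%180).round(2))
```

```text
24.47 [ 413.76 -321.71  210.41] br [-115.94 -150.13] -31.45 [ 0.0098 -0.0042 -0.9999] F [ 0.23 -0.27 -0.15] M [ 0.004 -0.008  0.038] 43.9
-26 23 [-27.2 -26.6  26.4  28.2] z 39.8
-20 39 [-27.8 -26.7  26.9  27.4] z 39.8
-14 45 [-28.  -27.9  27.2  27.5] z 40.4
-8 47 [-27.5 -27.3  27.9  34.6] z 40.1
-2 38 [-27.6 -27.   27.4  27.6] z 39.7
4 37 [-28.2 -27.7  27.3  28. ] z 40.2
10 43 [-27.1 -26.8  28.1  28.3] z 40.4
16 74 [-26.8 -26.6  26.5  27.4] z 40.0
22 96 [-24.1 -24.   25.4  25.8] z 40.1
28 30 [-8.3 -7.3  8.   8.2] z 38.5
34 36 [-44.1  -8.7  42.3  42.8] z 38.2
40 33 [-23.3  -7.4   9.7   9.7] z 37.3
46 32 [-8.3 -7.1  8.4  9.9] z 38.6
52 31 [-7.9 -7.8  9.   9.2] z 38.1
58 32 [-7.2 -7.   9.2 19.2] z 39.1
64 35 [-24.9  -7.6  10.1  10.2] z 38.5
70 35 [-7.9 -7.6 16.8 33.6] z 38.9
76 7 [-9.3 -7.3  0.  15.4] z 38.4
82 4 [-9.5 -9.4 -9.  44.2] z 40.0
bar 60.8
```

View pics/t14.png

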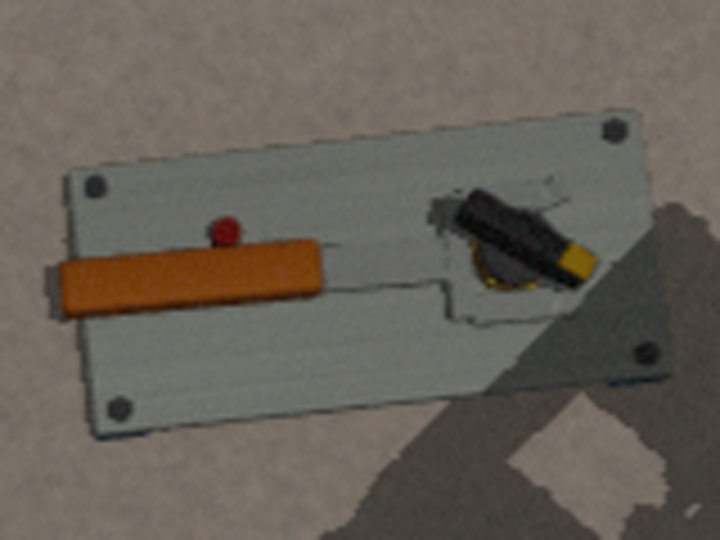

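The bar angle is unchanged by the second pull (60.7° before, 60.8° after). The spanner is seated with its handle against the pin (226,232), and the arm is clear. Handing in.

```bash
python3 -c "
from workcell import ctrl
print(ctrl.close_job(), ctrl.get_obs()['t'])"
```

```text
the job is handed in; nothing more can be done
the job is handed in; nothing more can be done
```

The job is done and handed in at about 24.5 s. The orange spanner is seated on the brass nut and released, and the jam nut is tightened to about half a newton metre.

- **Spanner:** I laid it on the deck and slid it on until the throat touched the nut. Contact came at bracket y = 140.9 mm (140.8 predicted), with about 4 N of push. I released it before touching the jam nut, and it is still on the nut.
- **Jam nut:** I turned it clockwise about 0.8 rad until the handle bore on the pin. The moment averaged about 0.55 N m.
- **Tightness check:** After release the bar stood about 2° behind the gripper's angle. I gripped it again and pulled to 0.48 N m. The bar angle was 60.7° before and 60.8° after, so I put the difference down to give in the fingers rather than the nut springing back.
- **Last checks:** The spanner lies flat with its handle against the pin, turned by 1–2°. Apart from the spanner and bracket, the only differences between the first and later top views were the arm and its shadow. The arm is clear with no load.
- **What did not match or was not measured:** I did not see the separate light-drag stage in the moment readings, which are noisy to about 0.05 N m. I did not measure the brass nut's turn directly. I judge it well under the limit, because the spanner swung so little and the jaw fits closely.

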